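Mount a scraper blade on its locating pin in the inspection holder

ROBOT

A 7-joint arm with a two-finger parallel gripper is mounted at the origin on the work surface. World frame = base frame: x ahead of the robot, y to its left, z up, the work surface at z = 0. Lengths are in m, angles in rad, forces in N, time in s.
With the tool pointing down it reaches from about 0.4 to 0.875 m from the base axis. Payload 6.5 kg.
Tool frame: the origin (TCP) lies midway between the tips of the shut fingers; the grasp point (between the pads) lies 19 mm behind it; z points along the fingers, y is the direction in which the jaws open and shut (so a half turn about z gives the same grasp; the last joint's range is limited). The gripper opens to 85 mm and grips with 20 to 120 N. Pads are 22 mm wide; open, the fingers measure 114 mm over their backs; the gripper's body (76 mm by 85 mm) begins 54 mm behind the grasp point. The pads swing forward as they close: fully open they stand 13 mm farther back than shut.
Start: joints at [-1.204, 0.536, -0.004, 1.538, 0.003, 1.067, -0.071], TCP at [0.273, 0.59, 0.231] pointing down, gripper open.
Joint ranges: [-2.7, 2.7], [-0.37, 2.16], [-1.27, 1.26], [0.24, 2.4], [-1.31, 4.45], [0.19, 1.91], [-2.76, 2.76]. Speed limits (rad/s): [2.39, 2.39, 3.14, 3.14, 3.14, 3.14, 3.14].

INTERFACE

Orientations are given as [roll, pitch, yaw] about the fixed x, y, z axes, in that order (R = Rz(yaw) Ry(pitch) Rx(roll)).
In Python, from cell import robot gives the robot as it stands.
- The arm moves only by the shell command python3 -m creep 'ROWS' [FORCE]. ROWS is JSON, a list of rows, each a list of 5 numbers: the shift along the tool's x, y, z in cm, then the turn about the tool's z in degrees, then the opening, from 0 (shut) to 1 (fully open). A call has 1 to 5 rows; each row shifts and turns the pose as measured when the row begins, along the tool's axes as they then stand; what a row does not reach is not made up. A row lasts 1/8 s, in which the tool goes at most 62.5 mm and 10.7 degrees, less where a joint would pass 70% of its speed; a pose out of reach is approached as far as the arm can. A call is refused whole if a number of a shift passes 6.25 or a number of a turn 10.7, either way. A call with a gripper value outside its range is refused whole. The fingers move at their own pace and stop on an object; FORCE is the grip in N (left out, the last holds). Time passes only in rows, so rows that do not move let the fingers close. It gives the time, the measured TCP pose, the force and the opening at its end, in the units of the state.
- robot.read_state(): the state, without advancing time (a new reading comes with each control period).
- robot.get_image(name): name is "scene" or "side" or "wrist"; returns a dict with "frame" (420x560x3 uint8, red, green, blue), "z_map" (420x560 float32, m along the optical axis (not along the pixel's ray), 0 where there is no reading), "camera_matrix" (3x3 intrinsics, pixels), "origin" and "orientation" of the camera in the world; the wrist camera has in their place "T_tool_cam" (4x4, takes a point from camera to tool coordinates, whose origin is the TCP and whose axes are the flange's). Camera axes: x right, y down, z forward; pixel columns grow to the right and rows downward; lengths in m; the calibration is good to about 2 mm. The wrist camera is an equidistant fisheye: a pixel r from the principal point sees the ray r / f radians off the axis. A picture is of the moment at which its call begins: read the wrist's pose just before it.
- robot.close_job(): hands the job in, once; it reports no verdict.
Trained networks look in a picture, given as the dict that the camera call returned (one of the last four; its "shot" number tells which), for a name from the list of things; names that differ only in an ending like _2 or _b are one class to them, and where a whole thing is asked for, a point or a joint stands for the part that bears it (a point fixed in the world has none). Each returns a list of dicts, best first, with "conf" (0 to 1); they miss things now and then, are a little off and sometimes report something else, mostly with a low value. They report only what shows in the picture. A call takes as long as a camera call. They do not tell look-alikes from the thing itself.
- robot.recognise(query, picture): "position" ([column, row] in pixels, amid what is visible of it).
- robot.mark_of(query, picture): "position" ([column, row] in pixels: a listed point, or the origin of a listed thing).
The state is a dict: "t": time; "joint_positions": joint angles; "dq": joint speeds; "tau": joint torques, N m; "tool_pos": TCP position; "ee_rot": TCP orientation; "contact_force": force on the tool from outside, world axes, zero at the start; "wrist_torque": the same for the moment, N m; "opening": finger opening in m.
Only numpy, scipy, OpenCV 4.12 (cv2) and the standard library are available. Lean on these libraries where they do the work, as an engineer would, in place of code of your own. Each camera call takes 0.05 s, during which the arm holds its last target. There are 200 camera calls.

TASK

Mount the fork-ended scraper blade in the steel bench holder so that its edge can be checked: lay it flat on the bed, slide it up between the cheeks and past the sprung side roller until its notch comes up solid against the brass locating pin, then push the red toggle handle right down so that the clamp holds it, and let go. The roller drags more or less from one day to the next, so go by feel and press on the pin only lightly, with less than a kilo, and leave the other blade, the gauges and the tools where they are.

Things in the scene. Friction and masses are not known exactly. Their poses are not given: they have to be found in the camera images.
- blade: fork-ended steel scraper blade to mount: 170 mm long, 30 wide, 5 thick, about 0.19 kg, dark carbide cutting tip. Origin at the centre of its underside; +x along its length to the forked tail (tail end at x = 85 mm, cutting end at -85), z up
- notch (a point): centre of the flat root of the blade's notch, on its underside, 67 mm from the blade origin towards the tail; axes as the blade's. The notch is an open U in the middle of the tail, 10 mm wide, 18 mm deep, its prongs 10 mm wide with round ends of radius 5
- rest: fixed wooden blade rest: board 110 x 150 x 12 mm with two rails along its x, each 18 mm wide, at y = -45 and +45 mm, tops 30 mm above the bench. A blade lies along each rail and overhangs it 6 mm on each side, so it can be gripped by its long edges. Origin under the middle
- holder: fixed steel holder, base 225 x 90 x 12 mm, origin under its middle, +x from the open end (where the cutting end will lie) to pin and clamp. Bed top 40 mm up: 18 mm wide from x = -100 to 0 mm (fingers pass beside it down to 12 mm height), 52 wide from 0 to 55. Blade home: its origin at x = -41, y = 0, z = 40 mm, its +x along the holder's +x. Clamp bracket at x = 62 to 102, 84 high
- mouth (a point): on the bed at holder x = 14 mm, y = 0, where the straight channel for the blade's tail begins: two aluminium cheeks 4 mm high, 31.8 mm apart, from here 32 mm on in +x; before it they flare like a funnel over 15 mm to about 45 mm width. Axes as the holder's
- roller_point (a point): where a white sprung roller (12 mm diameter, upright axis) stands 2 to 4 mm out of the +y cheek into the channel, at holder x = 24 mm, y = 16 mm. It pushes the blade up to 1 mm sideways against the other cheek, so yield sideways, and drags on it as it slides: 2 to 14 N, set differently each time, not shown by any pose. Past the hump at its tail the drag stays even up to the pin
- pin: brass locating pin, part of the holder: 8 mm diameter, stands 9 mm above the bed at holder x = 30 mm, y = 0, fixed and stiff. Origin at the centre of its foot on the bed
- seat (a point): point on the bed at the foot of the pin's face that looks down the bed (holder x = 26 mm, y = 0, z = 40 mm); the root of the notch comes to this point when the blade is home; axes as the holder's
- handle (a joint): angle of the red toggle handle, rad: 0 to about 0.12 at the start (raised, 47 to 55 degrees above level, clamp arm up), 0.95 = fully down and level (clamp shut). It stays where it is left. About 6 N at the end of the grip moves it, about 10 N over the last 0.04 rad, where the sprung rubber foot of the clamp arm presses on the blade with about 4 N
- pivot (a point): hinge point of the toggle handle, at holder x = 88 mm, y = 0, z = 76 mm. The handle swings in the holder's x-z plane; when level it points along the holder's +x
- grip (a point): point on the axis of the red grip, 100 mm from the pivot; the grip is a round bar of 16 mm diameter, from 50 to 120 mm from the pivot
- plain_blade: the other blade, square tail without a notch, same size, on the other rail of the same wooden rest, 90 mm beside (centre to centre); leave alone
- ring_gauge: steel ring gauge, 60 mm outside diameter, 18 mm high; leave alone
- small_ring: dark ring gauge, 42 mm outside diameter, 14 mm high; leave alone
- caliper: steel caliper lying flat, about 150 mm long; leave alone
- plug_gauge: plug gauge lying flat, about 125 mm long, 21 mm thick; leave alone
- screwdriver: screwdriver with black handle, 170 mm long; leave alone
- magnifier: round magnifier with black handle, 52 mm lens; leave alone
Things that resemble listed ones, but are neither listed nor needed, are in the scene too. Leave any blue or orange look-alike of the blade alone.

How it is judged:
By the outcome, as a careful person would: the job done as asked, in the order asked, and still so for the second after the job is handed in, with the robot touching nothing.
It also fails if it takes over 67 s, if anything falls off the work surface, if the arm or the gripper's body presses on something with over 40 N, if the wrist force passes 120 N, or if a joint passes its speed limit or range.

## Working session

There is one attempt and no reset: what is moved stays moved. The work goes in short steps, Python scripts to look and compute and a shell command to move; the robot and the scene stay as the last step left them, time stands still between calls to the robot, and variables do not carry over. Pictures are saved under pics/ and viewed, about 8 in all and at most 12, crops included, and the job is handed in when it is done.

```bash
mkdir -p pics; ls; cat > h.py <<'E'
import numpy as np, cv2
from scipy.spatial.transform import Rotation as R
from cell import robot
def rot(o):
    o=np.array(o,float)
    return o if o.shape==(3,3) else R.from_euler('xyz',o).as_matrix() if o.size==3 else R.from_quat(o).as_matrix()
def ray(im,px):
    K=np.array(im["camera_matrix"]);u=(px[0]-K[0,2])/K[0,0];v=(px[1]-K[1,2])/K[1,1]
    if "T_tool_cam" in im:
        s=robot.read_state() if "st" not in im else im["st"]
        r=np.hypot(u,v);d=np.array([u/r*np.sin(r),v/r*np.sin(r),np.cos(r)]) if r>1e-9 else np.array([0,0,1.])
        T=np.eye(4);T[:3,:3]=rot(s["ee_rot"]);T[:3,3]=s["tool_pos"];T=T@np.array(im["T_tool_cam"])
        return T[:3,3],T[:3,:3]@d
    d=np.array([u,v,1.]);return np.array(im["origin"]),rot(im["orientation"])@d
def atz(im,px,z):
    o,d=ray(im,px);return o+d*(z-o[2])/d[2]
def bydepth(im,px):
    o,d=ray(im,px);c,r=int(round(px[0])),int(round(px[1]));z=im["z_map"][max(r-1,0):r+2,max(c-1,0):c+2]
    z=z[z>0]
    if not len(z): return None
    return o+d*np.median(z)   # pinhole only (d has unit z in cam)
def shot(n):
    st=robot.read_state();im=robot.get_image(n);im["st"]=st;return im
def save(im,f,box=None,s=1):
    a=im["frame"][...,::-1]
    if box: a=a[box[1]:box[3],box[0]:box[2]]
    if s!=1:a=cv2.resize(a,None,fx=s,fy=s,interpolation=cv2.INTER_CUBIC)
    cv2.imwrite("pics/"+f,a)
E
python3 - <<'E'
from h import *
np.set_printoptions(precision=4,suppress=True)
print(robot.read_state())
ims={}
for n in("scene","side"):
    im=shot(n);save(im,n+"0.png");ims[n]=im
    print(n,im.get("origin"),im.get("orientation"),im["camera_matrix"])
    for q in("blade","notch","rest","holder","mouth","roller_point","pin","seat","pivot","grip","plain_blade"):
        for m in robot.mark_of(q,im)[:3]:
            print(q,round(m["conf"],2),np.round(m["position"],1),bydepth(im,m["position"]))
a=np.hstack([ims[n]["frame"] for n in ims])
E
```

```text
pics
{'t': 0.0, 'joint_positions': array([-1.2042,  0.5372, -0.0044,  1.5389,  0.0026,  1.0673, -0.0712]), 'dq': array([ 0.0007, -0.0006, -0.0008, -0.0014, -0.0004, -0.0013, -0.0015]), 'tau': array([  0.0001, -58.3402,   1.0486, -25.9116,   0.0123,   0.0094,
        -0.    ]), 'tool_pos': array([0.2724, 0.5895, 0.2304]), 'ee_rot': array([-3.1398,  0.0002,  2.7089]), 'contact_force': array([-0.5398, -0.8852, -0.9589]), 'wrist_torque': array([-0.0195, -0.0246, -0.0242]), 'opening': 0.08543246034072896}
scene [1.0513 0.0709 1.0406] [-2.6198  0.0042  1.779 ] [[438.3254   0.     282.2034]
 [  0.     438.3254 217.1727]
 [  0.       0.       1.    ]]
blade 0.81 [184.8 226.8] [ 0.5668 -0.2963  0.0347]
blade 0.57 [211.6 163.3] [ 0.3318 -0.2978  0.0026]
blade 0.55 [285.3 181.6] [ 0.3534 -0.0719  0.0055]
notch 0.97 [209.9 233. ] [ 0.5702 -0.2272  0.033 ]
notch 0.67 [194.1 161.8] [ 0.3372 -0.3499  0.0028]
notch 0.65 [197.7 198.6] [ 0.4759 -0.2897  0.0341]
rest 0.56 [194.  219.2] [ 0.5281 -0.2878  0.0115]
holder 0.62 [316.6 248.9] [0.5541 0.0518 0.024 ]
holder 0.32 [194.  220.4] [ 0.5312 -0.287  
[... 647 characters left out ...]
  0.     413.3792 211.6402]
 [  0.       0.       1.    ]]
blade 0.94 [254.7 324. ] [ 0.3145 -0.3056  0.0051]
blade 0.88 [234.5 271.1] [ 0.35   -0.099   0.0004]
blade 0.84 [324.  280.8] [ 0.5525 -0.2945  0.0365]
notch 0.96 [256.3 267.4] [ 0.4157 -0.1216  0.0031]
notch 0.78 [272.4 337.5] [ 0.3362 -0.3675  0.0061]
notch 0.58 [314.4 267.8] [ 0.557  -0.237   0.0351]
rest 0.66 [311.9 292.4] [ 0.5097 -0.2971  0.0118]
holder 0.69 [264.4 219.5] [0.532  0.038  0.0307]
mouth 0.76 [261.2 209.6] [0.5419 0.0796 0.041 ]
seat 0.91 [259.6 209.6] [0.537  0.0824 0.041 ]
pivot 0.95 [256.8 190.2] [0.5482 0.1212 0.0974]
grip 0.66 [250.3 160.4] [0.5703 0.2088 0.1646]
grip 0.58 [201.4 183.7] [0.4278 0.3685 0.0099]
```

```bash
python3 - <<'E'
import cv2,numpy as np
a=cv2.imread("pics/scene0.png");b=cv2.imread("pics/side0.png")
x=cv2.resize(a[120:345,130:430],(800,600),interpolation=cv2.INTER_CUBIC)
cv2.imwrite("pics/scene_c.png",x)
x=cv2.resize(b[140:365,160:460],(800,600),interpolation=cv2.INTER_CUBIC)
cv2.imwrite("pics/side_c.png",x)
E
```

```text
(no output)
```

View pics/scene_c.png

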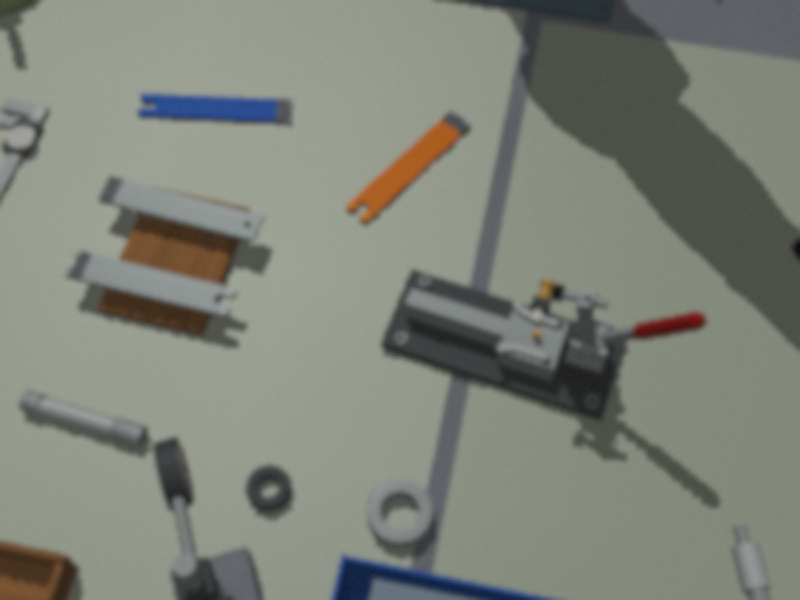

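View pics/side_c.png

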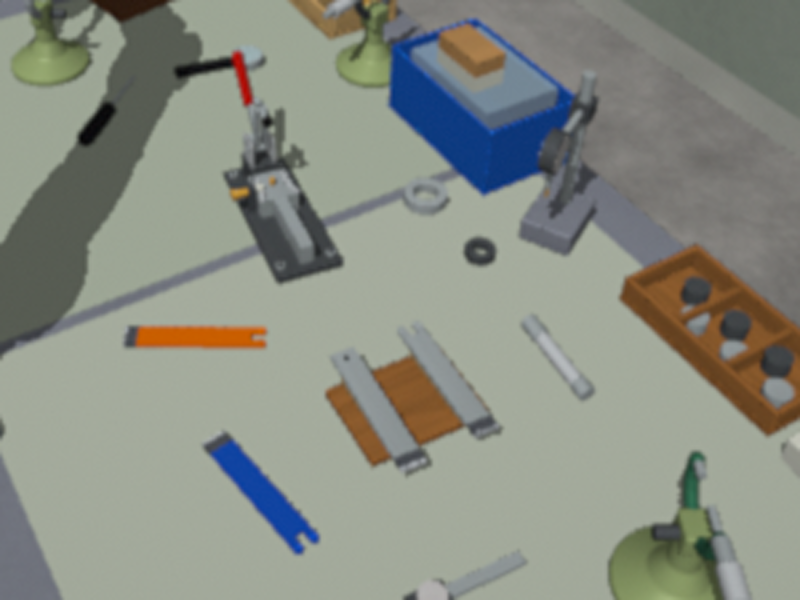

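The crops show the forked silver blade on the near rail of the rest, with its tail at about crop (230,298) in the scene view and pointing towards the holder. The plain blade is on the far rail. The holder is upper right, with its open end at crop (400,300) and the red handle at (670,325). Next I'll fit both poses from the depth cloud.

```bash
cat >> h.py <<'E'
def cloud(im):
    K=np.array(im["camera_matrix"]);z=im["z_map"];v,u=np.nonzero(z>0);d=z[v,u]
    P=np.c_[(u-K[0,2])/K[0,0]*d,(v-K[1,2])/K[1,1]*d,d]
    return P@rot(im["orientation"]).T+np.array(im["origin"])
def rect(P,lo,hi):
    Q=P[((P>lo)&(P<hi)).all(1)]
    c,s,a=cv2.minAreaRect((Q[:,:2]*1000).astype(np.float32))
    return len(Q),np.round(c,1),np.round(s,1),round(a,1),np.round(np.median(Q[:,2])*1000,1)
E
python3 - <<'E'
from h import *
for n in("scene","side"):
    im=shot(n);P=cloud(im);print(n)
    print("blade",rect(P,[.53,-.41,.029],[.62,-.19,.045]))
    print("plain",rect(P,[.43,-.41,.029],[.52,-.19,.045]))
    print("base",rect(P,[.4,-.1,.008],[.68,.22,.018]))
    print("bed",rect(P,[.47,-.1,.034],[.60,.10,.042]))
    print("red",rect(P,[.5,.17,.10],[.63,.30,.22]))
    f=im["frame"].astype(int)
    for q in("seat","pin","mouth"):
        for m in robot.mark_of(q,im)[:1]: print(q,round(m["conf"],2),atz(im,m["position"],.04))
    for q in("pivot",):
        for m in robot.mark_of(q,im)[:1]: print(q,atz(im,m["position"],.076))
    for q in("notch","blade"):
        for m in robot.mark_of(q,im)[:3]: print(q,atz(im,m["position"],.030))
E
```

```text
scene
blade (667, array([ 562.6, -293.6]), array([170.9,  32.8]), 86.5, np.float64(33.9))
plain (627, array([ 473.4, -291. ]), array([171.8,  33.8]), 85.3, np.float64(33.7))
base (1373, array([532.1,  22.4]), array([308.5, 138.2]), 66.0, np.float64(11.3))
bed (515, array([547.6,  32.5]), array([ 81.9, 142.5]), 11.9, np.float64(38.7))
red (183, array([564.7, 195.6]), array([51.1, 15.4]), 80.9, np.float64(145.9))
seat 0.93 [0.54545171 0.08578434 0.04      ]
mouth 0.71 [0.53782491 0.05986613 0.04      ]
pivot [0.55620413 0.15132048 0.076     ]
notch [ 0.35998074 -0.34264458  0.03      ]
notch [ 0.42822279 -0.10697877  0.03      ]
notch [ 0.55007747 -0.23171645  0.03      ]
blade [ 0.56655085 -0.29155617  0.03      ]
blade [ 0.37479194 -0.064118    0.03      ]
blade [ 0.3545649  -0.29740143  0.03      ]
side
blade (479, array([ 561.4, -295.1]), array([172.1,  32.8]), 86.2, np.float64(35.2))
plain (527, array([ 471.4, -293.4]), array([171.6,  32.8]), 85.2, np.float64(35.0))
base (621, array([507.3,  52.1]), array([198.2, 236. ]), 2.0, np.float64(12.7))
bed (195, array([539.8,  25.4]), array([ 87.9, 146.1]), 5.8, np.float64(39.7))
red (83, array([563. , 193.7]), array([47.4, 17.4]), 83.3, np.float64(146.9))
seat 0.89 [0.53695389 0.07940813 0.04      ]
pin 0.15 [0.62787247 0.35683299 0.04      ]
mouth 0.56 [0.53384038 0.07806425 0.04      ]
pivot [0.55853253 0.14165204 0.076     ]
notch [ 0.32923927 -0.38509874  0.03      ]
notch [ 0.56108092 -0.24067987  0.03      ]
notch [ 0.40345905 -0.14957956  0.03      ]
blade [ 0.35455051 -0.09561602  0.03      ]
blade [ 0.55554727 -0.29309697  0.03      ]
blade [ 0.31679672 -0.31677068  0.03      ]
```

```bash
python3 -m creep '[[0,0,-3,0,1],[0,0,-3,0,1]]' 60
```

```text
t: 2.15
tool_pos: [0.2719, 0.5885, 0.2898]
ee_rot: [-3.136, 0.0, 2.709]
contact_force: [-0.1, 0.4, -0.5]
opening: 0.0854
```

```bash
cat >> h.py <<'E'
def plan(x,y,z,yawdeg,N=None,vmax=6.0):
    """suggest rows (cm, deg) from here to the TCP pose given"""
    s=robot.read_state();p=np.array(s["tool_pos"]);yaw=s["ee_rot"][2]
    D=np.array([x,y,z])-p;dy=(np.degrees(yaw)-yawdeg+180)%360-180
    n=N or int(max(np.ceil(np.linalg.norm(D)*100/vmax),np.ceil(abs(dy)/10)),);n=max(n,1)
    for i in range(n):
        a=yaw-np.radians(dy)*i/n;d=D/n*100
        print("[%.2f,%.2f,%.2f,%.1f]"%(np.cos(a)*d[0]+np.sin(a)*d[1],np.sin(a)*d[0]-np.cos(a)*d[1],-d[2],dy/n),end=",\n" if i%5==4 else ",")
    print()
E
python3 -c "
from h import *
plan(.56,-.31,.25,86.3)"
```

```text
[-3.99,-4.34,0.25,4.3],[-4.30,-4.03,0.25,4.3],[-4.59,-3.70,0.25,4.3],[-4.86,-3.34,0.25,4.3],[-5.10,-2.97,0.25,4.3],
[-5.30,-2.58,0.25,4.3],[-5.48,-2.17,0.25,4.3],[-5.63,-1.75,0.25,4.3],[-5.75,-1.32,0.25,4.3],[-5.83,-0.89,0.25,4.3],
[-5.88,-0.45,0.25,4.3],[-5.90,-0.01,0.25,4.3],[-5.88,0.44,0.25,4.3],[-5.83,0.88,0.25,4.3],[-5.75,1.31,0.25,4.3],
[-5.63,1.74,0.25,4.3],
```

```bash
python3 -m creep '[[-4,-4.3,0.2,4.3,1],[-4.3,-4,0.2,4.3,1],[-4.6,-3.7,0.2,4.3,1],[-4.9,-3.3,0.2,4.3,1],[-5.1,-3,0.2,4.3,1]]'; python3 -m creep '[[-5.3,-2.6,0.2,4.3,1],[-5.5,-2.2,0.2,4.3,1],[-5.6,-1.8,0.2,4.3,1],[-5.7,-1.3,0.2,4.3,1],[-5.8,-0.9,0.2,4.3,1]]'; python3 -c "
from h import *
plan(.56,-.31,.25,86.3)"
```

```text
t: 2.78
tool_pos: [0.3633, 0.3064, 0.2826]
ee_rot: [3.138, -0.003, 2.33]
contact_force: [0.1, -0.3, -0.1]
opening: 0.0852
t: 3.4
tool_pos: [0.4522, 0.0161, 0.2729]
ee_rot: [3.133, -0.005, 1.942]
contact_force: [1.0, 0.4, 0.5]
opening: 0.0857
[-5.72,-0.30,0.38,4.2],[-5.72,0.12,0.38,4.2],[-5.70,0.53,0.38,4.2],[-5.65,0.94,0.38,4.2],[-5.56,1.35,0.38,4.2],
[-5.45,1.75,0.38,4.2],
```

Pausing partway gives the wrist camera a look at the holder on the way back. I'll go on to the blade first.

```bash
python3 -m creep '[[-5.7,-0.3,0.4,4.2,1],[-5.7,0.1,0.4,4.2,1],[-5.7,0.5,0.4,4.2,1],[-5.6,0.9,0.4,4.2,1],[-5.6,1.3,0.4,4.2,1]]'; python3 -m creep '[[-5.4,1.7,0.4,4.2,0.7],[0,0,0,0,0.7]]'; python3 - <<'E'
from h import *
im=shot("wrist");save(im,"w1.png");print(im["camera_matrix"],im["T_tool_cam"],im["st"]["tool_pos"],im["st"]["ee_rot"])
for q,z in(("blade",.03),("notch",.03),("plain_blade",.03),("rest",0)):
    for m in robot.mark_of(q,im)[:3]: print(q,round(m["conf"],2),np.round(m["position"],1),atz(im,m["position"],z))
plan(.562,-.2945,.12,86.3)
E
```

```text
t: 4.03
tool_pos: [0.5426, -0.264, 0.2524]
ee_rot: [3.13, -0.01, 1.567]
contact_force: [0.6, 0.3, 1.1]
opening: 0.0857
t: 4.28
tool_pos: [0.559, -0.3248, 0.2472]
ee_rot: [3.131, -0.008, 1.485]
contact_force: [-0.1, 0.3, -1.0]
opening: 0.0598
[[325.1922621    0.         280.17029645]
 [  0.         325.1922621  213.45381222]
 [  0.           0.           1.        ]] [[-7.23127115e-04 -9.51425235e-01 -3.07879032e-01  7.88259603e-02]
 [ 9.99999022e-01 -3.19532693e-04 -1.36129745e-03 -8.96540568e-04]
 [ 1.19679533e-03 -3.07879715e-01  9.51424536e-01 -1.42245350e-01]
 [ 0.00000000e+00  0.00000000e+00  0.00000000e+00  1.00000000e+00]] [ 0.55903988 -0.32479004  0.2472161 ] [ 3.13100147 -0.007513    1.48519942]
blade 0.94 [ 99.6 183. ] [ 0.33506948 -0.30048873  0.03      ]
blade 0.65 [280.2 157.8] [ 0.56249628 -0.29587512  0.03      ]
blade 0.63 [103.6  20.2] [ 0.36666945 -0.09917392  0.03      ]
notch 0.94 [274.4  97.1] [ 0.56205132 -0.22805741  0.03      ]
notch 0.72 [146.1  24. ] [ 0.4233212  -0.11973015  0.03      ]
notch 0.58 [114.8 231.3] [ 0.3420569  -0.36552701  0.03      ]
plain_blade 0.7 [200.3 161.2] [ 0.47204882 -0.29055854  0.03      ]
rest 0.78 [237.4 152.8] [ 0.51156354 -0.28893093  0.        ]
[0.78,-0.01,4.27,-0.2],[0.78,-0.01,4.27,-0.2],[0.78,-0.00,4.27,-0.2],
```

View pics/w1.png

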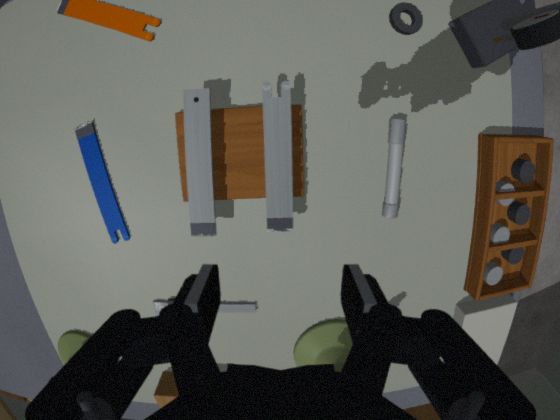

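The wrist view shows the forked blade between columns 264 and 292, tail up at row 85 and carbide end at row 224. The plain blade is at column 200. Next I'll refine the yaw from the wrist depth.

```bash
cat >> h.py <<'E'
def wcloud(im,zmax=.6):
    K=np.array(im["camera_matrix"]);z=im["z_map"];v,u=np.nonzero((z>0)&(z<zmax));d=z[v,u]
    a=(u-K[0,2])/K[0,0];b=(v-K[1,2])/K[1,1];r=np.hypot(a,b)+1e-9;k=r<1.4
    a,b,r,d,u,v=[q[k] for q in(a,b,r,d,u,v)]
    P=np.c_[a/r*np.tan(r)*d,b/r*np.tan(r)*d,d]
    s=im["st"];T=np.eye(4);T[:3,:3]=rot(s["ee_rot"]);T[:3,3]=s["tool_pos"];T=T@np.array(im["T_tool_cam"])
    return P@T[:3,:3].T+T[:3,3],u,v
E
python3 - <<'E'
from h import *
im=shot("wrist");P,u,v=wcloud(im)
print(rect(P,[.53,-.41,.029],[.62,-.19,.045]),rect(P,[.43,-.41,.029],[.52,-.19,.045]))
Q=P[((P>[.53,-.41,.029])&(P<[.62,-.19,.045])).all(1)]
for y0 in np.arange(-.37,-.23,.02):
    q=Q[abs(Q[:,1]-y0)<.003,0];print(round(y0,2),np.round([q.min(),q.max(),(q.min()+q.max())/2],4))
E
```

```text
(3845, array([ 559.9, -295.9]), array([170. ,  30.2]), 86.8, np.float64(34.7)) (3840, array([ 470.3, -293. ]), array([169.9,  31.5]), 85.2, np.float64(34.7))
-0.37 [0.5408 0.5705 0.5557]
-0.35 [0.5419 0.5718 0.5569]
-0.33 [0.5433 0.5733 0.5583]
-0.31 [0.5441 0.5735 0.5588]
-0.29 [0.5457 0.575  0.5604]
-0.27 [0.5465 0.5763 0.5614]
-0.25 [0.5482 0.5768 0.5625]
```

```bash
python3 -c "
from h import *
plan(.5597,-.304,.07,86.8)"; python3 -m creep '[[2.0,0.1,5,-1.7,0.7],[0,0,5,0,0.7],[0,0,5,0,0.7]]'; python3 -c "
from h import *
plan(.5597,-.304,.014,86.8)
print(robot.read_state()['ee_rot'])"
```

```text
[0.46,-0.07,5.94,-0.4],[0.46,-0.06,5.94,-0.4],[0.46,-0.06,5.94,-0.4],
t: 4.95
tool_pos: [0.5708, -0.2938, 0.1013]
ee_rot: [3.116, -0.01, 1.53]
contact_force: [-0.2, 0.7, 0.7]
opening: 0.06
[-0.53,-0.54,4.36,0.4],[-0.53,-0.53,4.36,0.4],
[ 3.11595034 -0.0095032   1.53033189]
```

```bash
python3 -m creep '[[0,0,0,0,0.7],[0,0,0,0,0.7]]';  python3 -c "
from h import *
plan(.5597,-.304,.054,86.8)"
```

```text
t: 5.2
tool_pos: [0.57, -0.2911, 0.1005]
ee_rot: [3.12, -0.012, 1.533]
contact_force: [1.0, -1.3, 0.1]
opening: 0.0598
[-1.33,-0.98,4.65,1.0],
```

```bash
python3 -m creep '[[-1.3,-1,0,1,0.7],[0,0,0,0,0.7]]';  python3 -c "
from h import *
plan(.5597,-.304,.04,86.8,N=2)"
```

```text
t: 5.45
tool_pos: [0.5604, -0.3062, 0.1042]
ee_rot: [3.115, -0.01, 1.514]
contact_force: [-1.2, -0.0, -0.1]
opening: 0.0598
[0.11,-0.04,3.21,-0.0],[0.11,-0.04,3.21,-0.0],
```

```bash
python3 -m creep '[[0,0,3,0,0.7],[0,0,3,0,0.7],[0,0,0,0,0.7]]';  python3 -c "
from h import *
plan(.5597,-.304,.016,86.8,N=1);print(robot.read_state()['ee_rot'])"
```

```text
t: 5.82
tool_pos: [0.5644, -0.3082, 0.0474]
ee_rot: [3.108, -0.007, 1.512]
contact_force: [-0.0, -0.2, -0.6]
opening: 0.0598
[0.39,-0.49,3.14,-0.2],
[ 3.1075805  -0.00747412  1.51212149]
```

```bash
python3 -m creep '[[0.3,-0.4,1.5,0,0.7],[0,0,0,0,0.7]]';  python3 -c "
from h import *
plan(.5597,-.304,.016,86.8,N=1);print(robot.read_state()['ee_rot'])"
```

```text
t: 6.08
tool_pos: [0.562, -0.3057, 0.0339]
ee_rot: [3.105, -0.006, 1.512]
contact_force: [0.6, 0.2, -0.5]
opening: 0.0597
[0.15,-0.24,1.79,-0.2],
[ 3.10469241 -0.00630943  1.51185135]
```

```bash
python3 -m creep '[[0.1,-0.3,1.7,0,0.7],[0,0,0,0,0.7],[0,0,0,0,0.35]]' 40;  python3 -c "
from h import *
plan(.5597,-.304,.016,86.8,N=1);print(robot.read_state()['ee_rot'])"
```

```text
t: 6.45
tool_pos: [0.5603, -0.3048, 0.0168]
ee_rot: [3.103, -0.005, 1.512]
contact_force: [0.4, 0.1, -0.5]
opening: 0.0428
[0.08,-0.07,0.08,-0.2],
[ 3.10285863 -0.00549209  1.51181568]
```

```bash
python3 -m creep '[[0,0,0.1,0,0],[0,0,0,0,0],[0,0,0,0,0],[0,0,0,0,0]]' 60; python3 -m creep '[[0,0,-1,0,0],[0,0,-2,0,0],[0,0,-3,0,0],[0,0,0,0,0]]'
```

```text
t: 6.95
tool_pos: [0.5607, -0.3049, 0.0166]
ee_rot: [3.102, -0.006, 1.512]
contact_force: [-0.9, -0.3, -1.5]
opening: 0.0283
t: 7.45
tool_pos: [0.5585, -0.3058, 0.0813]
ee_rot: [3.101, -0.005, 1.511]
contact_force: [-0.2, 1.5, -1.3]
opening: 0.028
```

```bash
python3 -c "
from h import *
plan(.528,-.13,.21,80)"
```

```text
[4.34,-1.02,-3.22,1.6],[4.31,-1.15,-3.22,1.6],[4.28,-1.27,-3.22,1.6],[4.24,-1.39,-3.22,1.6],
```

```bash
python3 -m creep '[[4.3,-1.0,-4.2,1.6,0],[4.3,-1.1,-3.2,1.6,0],[4.3,-1.3,-3.2,1.6,0],[4.3,-1.3,-2.2,1.6,0],[0,0,0,0,0]]'; python3 - <<'E'
from h import *
im=shot("wrist");save(im,"w2.png");print(im["st"]["tool_pos"],im["st"]["ee_rot"])
for q,z in(("mouth",.04),("seat",.04),("pin",.04),("pivot",.076),("holder",0),("roller_point",.04),("notch",None),("blade",None)):
    for m in robot.mark_of(q,im)[:2]: print(q,round(m["conf"],2),np.round(m["position"],1),atz(im,m["position"],z) if z is not None else "")
P,u,v=wcloud(im)
np.savez("w2.npz",P=P,u=u,v=v)
print("base",rect(P,[.4,-.1,.008],[.68,.22,.016]))
Q=P[((P>[.45,-.09,.037])&(P<[.6,.04,.043])).all(1)]
for y0 in np.arange(-.08,.12,.01):
    o=[]
    for lo,hi in((.037,.043),(.009,.015)):
        q=P[(abs(P[:,1]-y0)<.002)&(P[:,2]>lo)&(P[:,2]<hi)&(P[:,0]>.45)&(P[:,0]<.65),0]
        o+= [len(q)]+([q.min(),q.max(),(q.min()+q.max())/2] if len(q) else [])
    print(round(y0,2),np.round(o,4))
E
```

```text
t: 8.07
tool_pos: [0.5223, -0.1239, 0.2106]
ee_rot: [3.104, -0.011, 1.396]
contact_force: [-0.2, -1.0, -2.3]
opening: 0.0285
[ 0.52233203 -0.12394415  0.21057872] [ 3.10383582 -0.0114449   1.39620075]
holder 0.59 [263.5  24.7] [0.5424569  0.05367436 0.        ]
notch 0.87 [280.5 119.2] 
notch 0.84 [178.2 195.5] 
blade 0.92 [280.7 274.3] 
blade 0.74 [127.2 178.6] 
base (6169, array([534.3,  12.6]), array([141.1,  90.8]), 81.6, np.float64(11.6))
-0.08 [0 0]
-0.07 [0 0]
-0.06 [0 0]
-0.05 [  0.     139.       0.4803   0.5554   0.5179]
-0.04 [ 21.       0.5304   0.5348   0.5326 146.       0.4808   0.5568   0.5188]
-0.03 [ 21.       0.5323   0.5367   0.5345 124.       0.4825   0.5591   0.5208]
-0.02 [ 21.       0.534    0.5384   0.5362 165.       0.4844   0.5607   0.5226]
-0.01 [ 22.       0.5344   0.5392   0.5368 184.       0.4851   0.57     0.5276]
-0.0 [ 74.       0.5235   0.5409   0.5322 227.       0.4872   0.5783   0.5328]
0.01 [ 74.       0.5249   0.5419   0.5334 254.       0.4888   0.5789   0.5339]
0.02 [ 79.       0.5257   0.5446   0.5351 241.       0.4895   0.5807   0.5351]
0.03 [ 74.       0.528    0.5462   0.5371 250.       0.491    0.5823   0.5367]
0.04 [ 72.       0.5292   0.5472   0.5382 241.       0.4928   0.584    0.5384]
0.05 [ 83.       0.5309   0.5672   0.5491 236.       0.4946   0.585    0.5398]
0.06 [175.       0.5135   0.5673   0.5404 119.       0.4964   0.5859   0.5411]
0.07 [ 66.       0.5168   0.5479   0.5324 106.       0.4967   0.5875   0.5421]
0.08 [ 3.      0.4881  0.4902  0.4892 17.      0.4984  0.5044  0.5014]
0.09 [0.     4.     0.4999 0.5022 0.501 ]
0.1 [0 0]
0.11 [0 0]
```

View pics/w2.png

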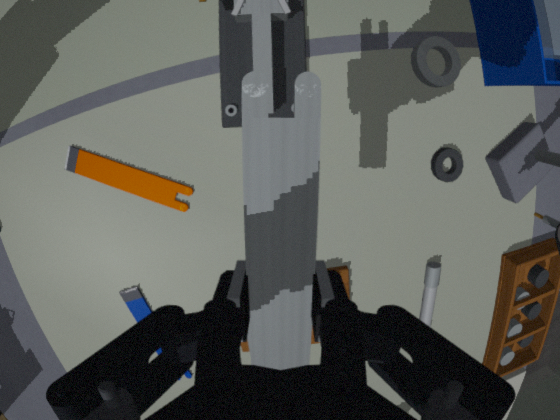

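The wrist view shows the blade held centred, with prongs at about (256,85) and (306,85). The holder base corner is at (232,110), ahead of it. Next I'll measure the blade in the tool frame from the saved cloud.

```bash
cat >> h.py <<'E'
def intool(P,s): return (P-np.array(s["tool_pos"]))@rot(s["ee_rot"])
HO=np.array([.5402,.0541]);HY=np.radians(81.8)
def hold(P):
    P=np.atleast_2d(P);d=P[:,:2]-HO;c,s=np.cos(HY),np.sin(HY)
    return np.c_[d@[c,s],d@[-s,c],P[:,2]]
def where(bx=.009,bz=-.021,by=0.):
    s=robot.read_state();M=rot(s["ee_rot"]);p=np.array(s["tool_pos"])
    for n,l in(("tcp",[0,0,0]),("org",[bx,by,bz]),("root",[bx+.067,by,bz]),("cut",[bx-.085,by,bz])):
        print(n,np.round(hold(p+M@np.array(l))*1000,1)[0])
    print("yaw rel",np.round(np.degrees(s["ee_rot"][2]-HY),2),"t",round(s["t"],2),"F holder",np.round(R.from_euler('z',-HY).apply(s["contact_force"]),1))
E
python3 - <<'E'
from h import *
d=np.load("w2.npz");s=robot.read_state();q=intool(d["P"],s)
q=q[(abs(q[:,1])<.03)&(q[:,0]<.12)&(q[:,0]>.0)&(abs(q[:,2]+.024)<.015)]
for x0 in np.arange(.03,.11,.005):
    k=q[abs(q[:,0]-x0)<.0015]
    if len(k): print(round(x0,3),len(k),np.round(np.r_[k[:,1].min(),k[:,1].max(),k[:,2].mean(),np.polyfit(k[:,1],k[:,2],1)[0]],4))
print("max x",q[:,0].max());k=q[abs(q[:,1])<.003];print("root x",k[:,0].max())
where()
E
```

```text
0.03 466 [-0.016   0.0135 -0.0193  0.0369]
0.035 488 [-0.0158  0.0137 -0.0193  0.0364]
0.04 517 [-0.0162  0.0138 -0.0193  0.0366]
0.045 520 [-0.016   0.0136 -0.0193  0.034 ]
0.05 533 [-0.0162  0.0134 -0.0193  0.0349]
0.055 558 [-0.0161  0.0137 -0.0193  0.0402]
0.06 578 [-0.0161  0.0135 -0.0192  0.0363]
0.065 588 [-0.0164  0.0137 -0.0192  0.0352]
0.07 584 [-0.0163  0.0136 -0.0193  0.0351]
0.075 582 [-0.0162  0.0138 -0.0192  0.0362]
0.08 583 [-0.0162  0.0133 -0.0191  0.0371]
0.085 405 [-0.0164  0.0136 -0.0192  0.0361]
0.09 410 [-0.0162  0.0139 -0.0191  0.0404]
0.095 405 [-0.0162  0.0134 -0.0191  0.0404]
0.1 121 [-0.0151  0.0118 -0.0191  0.0265]
max x 0.10015078536328377
root x 0.0819718612381482
tcp [-184.5   -7.5  209.2]
org [-175.6   -7.1  230.3]
root [-108.7   -9.8  230.8]
cut [-260.5   -3.7  229.6]
yaw rel -2.27 t 8.53 F holder [ 0.2 -0.7 -1.5]
```

```bash
cat >> h.py <<'E'
B=dict(bx=.012,by=-.001,bz=-.0143)
def planr(rx,ry,uz,N=None,vmax=6.,yaw=81.8):
    """blade origin/root to: root at holder rx mm, ry mm (both on the line), underside height uz mm"""
    s=robot.read_state();M=rot(s["ee_rot"]);M2=R.from_euler('z',np.radians(yaw)-s["ee_rot"][2]).as_matrix()@M
    c,sn=np.cos(HY),np.sin(HY);t=np.r_[HO+np.array([c*rx-sn*ry,sn*rx+c*ry])/1000,uz/1000]
    p=t-M2@np.array([B["bx"]+.067,B["by"],B["bz"]])
    plan2(p,yaw,N,vmax)
def plan2(p,yaw,N,vmax):
    s=robot.read_state();D=p-np.array(s["tool_pos"]);dy=(np.degrees(s["ee_rot"][2])-yaw+180)%360-180
    n=N or max(1,int(np.ceil(np.linalg.norm(D)*100/vmax)));M=rot(s["ee_rot"])
    for i in range(n):
        Mi=R.from_euler('z',-np.radians(dy)*i/n).as_matrix()@M
        print("[%.2f,%.2f,%.2f,%.1f]"%(*(Mi.T@D/n*100),dy/n),end=",")
    print()
def where2(): where(**B)
E
python3 -c "
from h import *
planr(-25,0,75)"
```

```text
[2.64,-0.49,4.98,-0.8],[2.64,-0.45,4.98,-0.8],[2.64,-0.41,4.98,-0.8],
```

```bash
python3 -m creep '[[2.6,-0.5,5,-0.8,0],[2.6,-0.5,5,-0.8,0],[2.6,-0.4,4,-0.8,0],[0,0,0,0,0]]'; python3 -c "
from h import *
where2();planr(-25,0,55)"
```

```text
t: 9.02
tool_pos: [0.5284, -0.0508, 0.0659]
ee_rot: [3.102, -0.006, 1.428]
contact_force: [-0.5, -0.5, -1.8]
opening: 0.0283
tcp [-105.5   -3.2   65.9]
org [-93.6  -1.7  80.2]
root [-26.6  -1.7  80.6]
cut [-178.6   -1.7   79.8]
yaw rel -0.01 t 9.03 F holder [-0.6  0.4 -1.8]
[0.14,-0.27,2.55,-0.0],
```

```bash
python3 -m creep '[[0.1,-0.2,1.3,0,0],[0,0,0,0,0]]'; python3 - <<'E'
from h import *
where2()
im=shot("wrist");save(im,"w3.png",(160,0,400,180),3.3)
for q,z in(("mouth",.04),("seat",.04),("pin",.04),("roller_point",.044),("pivot",.076)):
    for m in robot.mark_of(q,im)[:1]: print(q,round(m["conf"],2),np.round(m["position"],1),hold(atz(im,m["position"],z))*1000)
m=robot.mark_of("notch",im)[:2];print(m)
P,u,v=wcloud(im);s=im["st"];q=intool(P,s)
k=q[(abs(q[:,1])<.03)&(q[:,0]<.12)&(q[:,0]>.0)&(abs(q[:,2]+.019)<.004)]
print("tail",k[:,0].max(),"root",k[abs(k[:,1])<.003][:,0].max())
H=hold(P)*1000
for x0 in range(-90,60,8):
    a=H[(abs(H[:,0]-x0)<2)&(H[:,2]>37)&(H[:,2]<46.5)&(abs(H[:,1])<35)]
    b=H[(abs(H[:,0]-x0)<2)&(H[:,2]>9)&(H[:,2]<15)&(abs(H[:,1])<55)]
    print(x0,len(a),np.round([a[:,1].min(),a[:,1].max()],1) if len(a) else"",len(b),np.round([b[:,1].min(),b[:,1].max()],1) if len(b) else"")
pn=H[(H[:,2]>46)&(H[:,2]<53)&(abs(H[:,1])<8)&(H[:,0]>15)&(H[:,0]<45)];print("pin",len(pn),pn.min(0),pn.max(0)) if len(pn) else 0
print("base near",H[(H[:,2]>9)&(H[:,2]<15)&(H[:,0]>-130)&(abs(abs(H[:,1])-30)<10)][:,0].min())
E
```

```text
t: 9.28
tool_pos: [0.528, -0.0517, 0.0532]
ee_rot: [3.099, -0.005, 1.425]
contact_force: [-0.6, 0.3, -1.0]
opening: 0.0281
tcp [-106.5   -3.    53.2]
org [-94.6  -1.4  67.5]
root [-27.6  -1.6  67.8]
cut [-179.6   -1.2   67.2]
yaw rel -0.15 t 9.28 F holder [ 0.2  0.7 -1. ]
mouth 0.83 [274.4  25.7] [[14.55323777 -0.12626815 40.        ]]
seat 0.88 [278.7   3.6] [[26.18799151 -2.18214797 40.        ]]
roller_point 0.8 [238.4   7.3] [[23.20698274 16.54863188 44.        ]]
[{'position': [278.7, 119.8], 'conf': 0.94}, {'position': [143.1, 325.6], 'conf': 0.6}]
tail 0.09476748755615416 root 0.07636755788183493
-90 0  377 [-44.9  45.3]
-82 0  473 [-44.9  45.4]
-74 0  489 [-44.7  44.5]
-66 0  506 [-44.3  44.7]
-58 0  516 [-44.5  44.8]
-50 0  523 [-44.7  44.2]
-42 0  526 [-44.6  45.2]
-34 0  550 [-44.8  45. ]
-26 207 [-8.8  3. ] 536 [-44.7  44.6]
-18 208 [-8.8  3. ] 539 [-44.6  44.3]
-10 251 [-9.4  7.1] 549 [-44.4  44.7]
-2 343 [-25.7  25. ] 817 [-45.2  44.8]
6 913 [-26.7  25.8] 304 [-45.3  44.8]
14 866 [-26.4  34.9] 312 [-45.3  44.9]
22 895 [-26.5  27.3] 172 [-45.5  44.5]
30 83 [-26.6  13.4] 130 [-44.9 -32. ]
38 0  133 [-45.3 -31.6]
46 0  0 
54 0  0 
base near -112.20916665507312
```

View pics/w3.png

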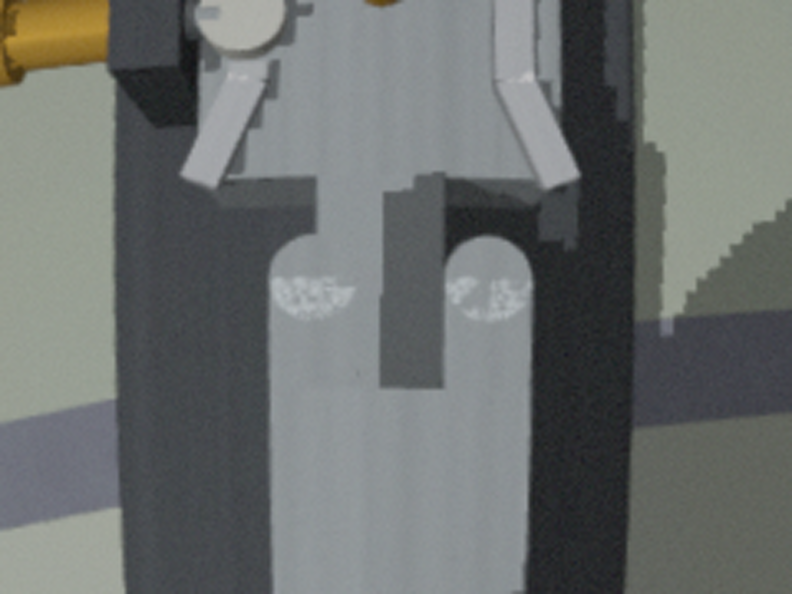

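The view shows the prong tips at crop (312,240) and (488,240), just short of the flared cheeks, with the roller at (240,20) upper left and the pin at (380,0). The holder pose agrees to within about 0.5 mm (base near end at -112.2 mm, mouth at 14.5 mm). The blade's x offset in the tool is about 9.7 mm. Next, lower it.

```bash
sed -i 's/B=dict(bx=.012,by=-.001/B=dict(bx=.0097,by=-.0012/' h.py; python3 -m creep '[[0.3,-0.2,1.2,0,0],[0,0,0,0,0]]'; python3 -c "
from h import *
where2();planr(-24,0,42)"
```

```text
t: 9.88
tool_pos: [0.5278, -0.0474, 0.0414]
ee_rot: [3.097, -0.005, 1.426]
contact_force: [-0.5, -0.2, -1.5]
opening: 0.0285
tcp [-102.2   -2.2   41.4]
org [-92.6  -0.4  55.7]
root [-25.6  -0.5  56. ]
cut [-177.6   -0.3   55.2]
yaw rel -0.08 t 9.88 F holder [-0.3  0.4 -1.5]
[0.15,-0.10,1.40,-0.1],
```

```bash
python3 -m creep '[[0.1,-0.1,1.1,0,0],[0,0,0.2,0,0],[0,0,0,0,0]]'; python3 -m creep '[[0,0,0.1,0,0]]'; python3 -m creep '[[0,0,0.1,0,0]]' ; python3 -c "
from h import *
where2()"
```

```text
t: 10.25
tool_pos: [0.5273, -0.0462, 0.027]
ee_rot: [3.098, -0.005, 1.426]
contact_force: [0.6, -0.5, -0.3]
opening: 0.0282
t: 10.38
tool_pos: [0.5274, -0.0463, 0.0263]
ee_rot: [3.098, -0.005, 1.426]
contact_force: [-3.2, 1.5, 13.8]
opening: 0.0281
t: 10.5
tool_pos: [0.5274, -0.0463, 0.0263]
ee_rot: [3.098, -0.006, 1.426]
contact_force: [-5.5, -0.0, 17.2]
opening: 0.0281
tcp [-101.2   -1.7   26.3]
org [-91.6   0.1  40.6]
root [-24.6   0.   41. ]
cut [-176.6    0.3   40. ]
yaw rel -0.1 t 10.5 F holder [-0.8  5.5 17.2]
```

```bash
python3 -m creep '[[0,0,-0.08,0,0],[0.5,0,-0.02,0,0]]'; python3 -m creep '[[0.5,0,0,0,0],[0,0,0,0,0]]' ; python3 -c "
from h import *
where2();planr(-10,0,40.5)"
```

```text
t: 10.75
tool_pos: [0.5285, -0.0417, 0.0279]
ee_rot: [3.097, -0.006, 1.425]
contact_force: [-0.2, 0.1, -1.2]
opening: 0.0286
t: 11.0
tool_pos: [0.5295, -0.0354, 0.0278]
ee_rot: [3.097, -0.007, 1.426]
contact_force: [-0.1, -0.7, -1.7]
opening: 0.0282
tcp [-90.1  -2.1  27.8]
org [-80.5  -0.3  42.1]
root [-13.5  -0.4  42.5]
cut [-165.5   -0.2   41.5]
yaw rel -0.08 t 11.0 F holder [-0.7 -0.1 -1.7]
[0.35,-0.04,0.20,-0.1],
```

```bash
python3 -m creep '[[0.4,0,0.12,0,0],[0.3,0,0.03,0,0]]'; python3 -m creep '[[0.3,0,0.02,0,0],[0.3,0,0.02,0,0]]' ; python3 -c "
from h import *
where2()"
```

```text
t: 11.25
tool_pos: [0.5309, -0.0292, 0.0265]
ee_rot: [3.096, -0.006, 1.425]
contact_force: [-0.4, -3.7, 4.8]
opening: 0.0281
t: 11.5
tool_pos: [0.5323, -0.0238, 0.0266]
ee_rot: [3.095, -0.005, 1.424]
contact_force: [-0.8, -2.5, 3.5]
opening: 0.0284
tcp [-78.3  -3.3  26.6]
org [-68.6  -1.5  40.8]
root [-1.6 -1.7 41.2]
cut [-153.6   -1.2   40.4]
yaw rel -0.19 t 11.5 F holder [-2.6  0.4  3.5]
```

```bash
python3 -m creep '[[0.05,-0.1,0,0,0]]'; python3 -m creep '[[0.2,-0.05,0.01,0,0]]' ; python3 -c "
from h import *
where2()"
```

```text
t: 11.62
tool_pos: [0.5319, -0.0227, 0.0266]
ee_rot: [3.094, -0.005, 1.425]
contact_force: [2.1, -1.3, 0.2]
opening: 0.0281
t: 11.75
tool_pos: [0.5318, -0.0208, 0.0266]
ee_rot: [3.094, -0.005, 1.425]
contact_force: [0.0, -1.9, 2.9]
opening: 0.0281
tcp [-75.3  -2.4  26.6]
org [-65.7  -0.6  40.9]
root [ 1.3 -0.8 41.2]
cut [-150.7   -0.3   40.4]
yaw rel -0.18 t 11.75 F holder [-1.9 -0.3  2.9]
```

Now the roller approaches, so I'll go in 1.5 mm steps.

```bash
for i in 1; do python3 -m creep '[[0.15,0,0.01,0,0]]'; python3 -m creep '[[0.15,0,0.01,0,0]]'; python3 -m creep '[[0.15,0,0.01,0,0]]'; python3 -m creep '[[0.15,0,0.01,0,0]]';  done | grep -v open; python3 -c "
from h import *
where2()"
```

```text
t: 11.88
tool_pos: [0.532, -0.0194, 0.0266]
ee_rot: [3.094, -0.005, 1.424]
contact_force: [-0.5, -2.5, 3.8]
t: 12.0
tool_pos: [0.5323, -0.0182, 0.0266]
ee_rot: [3.094, -0.005, 1.424]
contact_force: [-0.7, -3.0, 4.2]
t: 12.12
tool_pos: [0.5325, -0.0169, 0.0265]
ee_rot: [3.093, -0.004, 1.424]
contact_force: [-1.4, -3.1, 5.6]
t: 12.25
tool_pos: [0.5327, -0.0157, 0.0265]
ee_rot: [3.093, -0.004, 1.424]
contact_force: [-1.5, -3.5, 5.5]
tcp [-70.1  -2.6  26.5]
org [-60.5  -0.7  40.8]
root [ 6.5 -1.  41.1]
cut [-145.5   -0.4   40.5]
yaw rel -0.24 t 12.25 F holder [-3.6  1.   5.5]
```

```bash
for i in 1; do python3 -m creep '[[0.15,-0.02,-0.01,0,0]]'; python3 -m creep '[[0.15,0,0,0,0]]'; python3 -m creep '[[0.15,0,0,0,0]]'; python3 -m creep '[[0.15,0,0,0,0]]';  done | grep -v open; python3 -c "
from h import *
where2()"
```

```text
t: 12.38
tool_pos: [0.5327, -0.014, 0.0266]
ee_rot: [3.093, -0.004, 1.423]
contact_force: [0.8, -2.1, 2.3]
t: 12.5
tool_pos: [0.5331, -0.0125, 0.0266]
ee_rot: [3.093, -0.004, 1.423]
contact_force: [0.6, -3.8, 2.8]
t: 12.62
tool_pos: [0.5332, -0.0115, 0.0266]
ee_rot: [3.093, -0.003, 1.423]
contact_force: [-1.9, -5.4, 3.4]
t: 12.75
tool_pos: [0.5333, -0.0106, 0.0266]
ee_rot: [3.093, -0.003, 1.422]
contact_force: [-0.2, -6.0, 2.6]
tcp [-65.1  -2.4  26.6]
org [-55.4  -0.6  40.8]
root [11.6 -0.9 41. ]
cut [-1.404e+02 -1.000e-01  4.060e+01]
yaw rel -0.3 t 12.75 F holder [-6.  -0.7  2.6]
```

```bash
for i in 1; do python3 -m creep '[[0.15,0,0,0,0]]'; python3 -m creep '[[0.15,0,0,0,0]]'; python3 -m creep '[[0.15,0,0,0,0]]'; python3 -m creep '[[0.15,0,0,0,0]]';python3 -m creep '[[0.15,0,0,0,0]]';  done | grep -v open; python3 -c "
from h import *
where2()"
```

```text
t: 12.88
tool_pos: [0.5334, -0.01, 0.0266]
ee_rot: [3.093, -0.002, 1.422]
contact_force: [-1.0, -6.5, 3.6]
t: 13.0
tool_pos: [0.5334, -0.0095, 0.0266]
ee_rot: [3.093, -0.0, 1.421]
contact_force: [-1.3, -6.0, 4.5]
t: 13.12
tool_pos: [0.5334, -0.009, 0.0266]
ee_rot: [3.093, 0.001, 1.42]
contact_force: [-0.9, -5.2, 3.5]
t: 13.25
tool_pos: [0.5335, -0.0085, 0.0266]
ee_rot: [3.093, 0.002, 1.419]
contact_force: [-0.9, -6.1, 4.2]
t: 13.38
tool_pos: [0.5335, -0.0079, 0.0266]
ee_rot: [3.093, 0.003, 1.418]
contact_force: [-1.2, -4.9, 4.5]
tcp [-62.3  -2.2  26.6]
org [-52.5  -0.4  40.8]
root [14.5 -1.  40.6]
cut [-137.5    0.4   41. ]
yaw rel -0.53 t 13.38 F holder [-5.1  0.5  4.5]
```

```bash
for i in 1; do python3 -m creep '[[0.2,0,0,-0.2,0]]'; python3 -m creep '[[0.2,0,0,-0.2,0]]'; python3 -m creep '[[0.2,0,0,-0.1,0]]'; python3 -m creep '[[0.2,0,0,0,0]]';  done | grep -v open; python3 -c "
from h import *
where2()"
```

```text
t: 13.5
tool_pos: [0.5337, -0.0067, 0.0266]
ee_rot: [3.093, 0.004, 1.421]
contact_force: [-0.5, -4.3, 2.7]
t: 13.62
tool_pos: [0.5341, -0.0052, 0.0266]
ee_rot: [3.092, 0.005, 1.424]
contact_force: [0.9, -3.9, 2.9]
t: 13.75
tool_pos: [0.5345, -0.0034, 0.0266]
ee_rot: [3.092, 0.005, 1.425]
contact_force: [-0.3, -4.9, 2.2]
t: 13.88
tool_pos: [0.5348, -0.0015, 0.0266]
ee_rot: [3.092, 0.005, 1.425]
contact_force: [-0.3, -4.8, 3.5]
tcp [-55.8  -2.6  26.6]
org [-46.1  -0.8  40.8]
root [20.9 -0.9 40.4]
cut [-131.1   -0.5   41.2]
yaw rel -0.15 t 13.88 F holder [-4.8 -0.4  3.5]
```

```bash
for i in 1; do python3 -m creep '[[0.17,0,0,0,0]]'; python3 -m creep '[[0.15,0,0,0,0]]'; python3 -m creep '[[0.13,0,0,0,0]]';  done | grep -v open; python3 -c "
from h import *
where2()"
```

```text
t: 14.0
tool_pos: [0.5351, 0.0, 0.0266]
ee_rot: [3.092, 0.006, 1.425]
contact_force: [0.2, -6.0, 4.0]
t: 14.12
tool_pos: [0.5353, 0.0015, 0.0266]
ee_rot: [3.092, 0.006, 1.425]
contact_force: [-0.8, -6.2, 3.0]
t: 14.25
tool_pos: [0.5355, 0.0027, 0.0266]
ee_rot: [3.092, 0.006, 1.425]
contact_force: [-0.5, -5.1, 2.8]
tcp [-51.6  -2.6  26.6]
org [-41.8  -0.8  40.8]
root [25.2 -0.9 40.3]
cut [-126.8   -0.5   41.3]
yaw rel -0.16 t 14.25 F holder [-5.1 -0.3  2.8]
```

```bash
python3 -m creep '[[0.1,0,0,0,0]]' | grep -v open;  python3 -m creep '[[0.1,0,0,0,0]]'| grep -v open; python3 -c "
from h import *
where2()"
```

```text
t: 14.38
tool_pos: [0.5356, 0.0036, 0.0266]
ee_rot: [3.092, 0.006, 1.425]
contact_force: [0.4, -5.9, 2.9]
t: 14.5
tool_pos: [0.5358, 0.0044, 0.0266]
ee_rot: [3.092, 0.007, 1.425]
contact_force: [0.4, -6.0, 3.2]
tcp [-49.8  -2.7  26.6]
org [-40.   -0.8  40.8]
root [27.  -1.  40.3]
cut [-125.    -0.6   41.4]
yaw rel -0.16 t 14.5 F holder [-5.9 -1.2  3.2]
```

```bash
python3 -m creep '[[0.1,0,0,0,0]]' | grep -v open;  python3 -m creep '[[0.1,0,0,0,0]]'| grep -v open; python3 -c "
from h import *
where2()"
```

```text
t: 14.62
tool_pos: [0.5358, 0.0047, 0.0266]
ee_rot: [3.092, 0.008, 1.424]
contact_force: [0.1, -7.2, 2.9]
t: 14.75
tool_pos: [0.5358, 0.0047, 0.0266]
ee_rot: [3.091, 0.009, 1.424]
contact_force: [-0.7, -7.2, 3.4]
tcp [-49.5  -2.7  26.6]
org [-39.7  -0.8  40.8]
root [27.3 -1.  40.2]
cut [-124.7   -0.5   41.5]
yaw rel -0.22 t 14.75 F holder [-7.2 -0.4  3.4]
```

```bash
python3 -m creep '[[0.15,0,0,0,0]]' | grep -v open;  python3 -m creep '[[0.15,0,0,0,0]]'| grep -v open; python3 - <<'E'
from h import *
where2()
im=shot("wrist");save(im,"w4.png",(160,0,400,180),3.3)
P,u,v=wcloud(im);H=hold(P)*1000
pn=H[(H[:,2]>46.8)&(H[:,2]<53)&(abs(H[:,1])<8)&(H[:,0]>15)&(H[:,0]<45)];print("pin",len(pn),pn.min(0) if len(pn) else "",pn.max(0) if len(pn) else"")
b=H[(H[:,2]>43)&(H[:,2]<46.5)&(abs(H[:,1]+.8)<2.5)];print("root",b[:,0].max())
E
```

```text
t: 14.88
tool_pos: [0.5358, 0.0047, 0.0266]
ee_rot: [3.091, 0.011, 1.423]
contact_force: [-0.3, -8.8, 4.0]
t: 15.0
tool_pos: [0.5358, 0.0047, 0.0266]
ee_rot: [3.091, 0.013, 1.422]
contact_force: [-0.0, -9.0, 3.4]
tcp [-49.5  -2.7  26.6]
org [-39.6  -0.8  40.7]
root [27.4 -1.2 39.9]
cut [-124.6   -0.3   41.8]
yaw rel -0.32 t 15.0 F holder [-8.9 -1.2  3.4]
pin 353 [21.58051831 -7.8819109  46.82368366] [37.59628496  7.83030932 50.85584073]
root 27.156629778170462
```

View pics/w4.png

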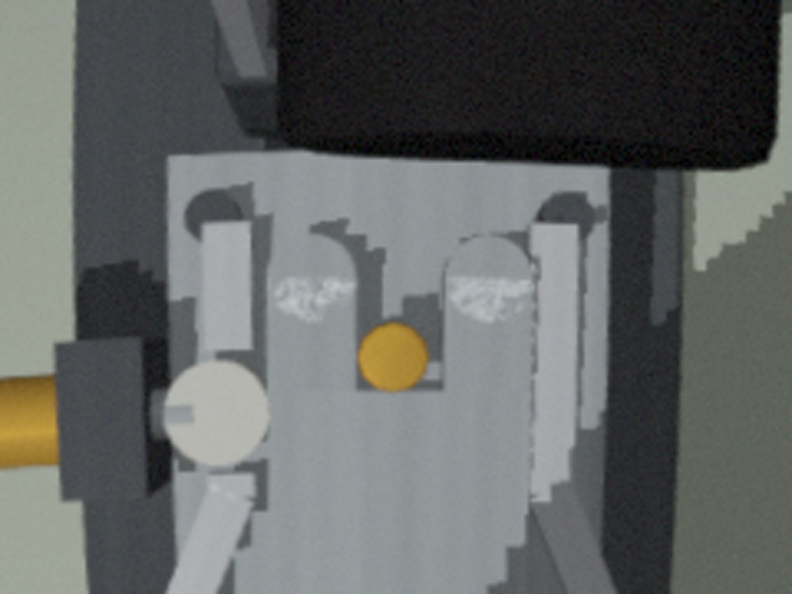

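The notch is seated. The pin sits at the notch root at crop (393,357), and the prongs are inside the channel against the right cheek. Force rose from 5.7 to 9 N with no motion, so the pin is taking about 3 N. Release.

```bash
python3 -m creep '[[0,0,0,0,0],[0,0,0,0,0],[0,0,0,0,0.5],[0,0,0,0,0.5],[0,0,0,0,0.5]]'; python3 -m creep '[[0,0,0,0,0.55]]'; python3 -c "
from h import *
where2()
plan2(np.r_[robot.read_state()['tool_pos'][:2],.23],81.8,None,6)"
```

```text
t: 15.68
tool_pos: [0.5346, 0.0088, 0.0257]
ee_rot: [3.095, 0.009, 1.426]
contact_force: [0.1, 0.0, 0.1]
opening: 0.0428
t: 15.8
tool_pos: [0.5345, 0.0094, 0.0256]
ee_rot: [3.095, 0.009, 1.427]
contact_force: [-0.5, -0.7, 0.0]
opening: 0.047
tcp [-45.1  -0.7  25.6]
org [-35.3   1.1  39.7]
root [31.7  1.1 39.1]
cut [-120.3    1.2   40.5]
yaw rel -0.06 t 15.8 F holder [-0.7  0.4  0. ]
[-0.05,0.24,-5.11,-0.0],[-0.05,0.24,-5.11,-0.0],[-0.05,0.24,-5.11,-0.0],[-0.05,0.24,-5.11,-0.0],
```

```bash
python3 -m creep '[[-0.1,0.1,-2.5,0,0.55],[-0.1,0.2,-4,0,0.55],[0,0.2,-5,0,0.55],[0,0.2,-5,0,0.55],[0,0.2,-4,0,0.3]]'; python3 - <<'E'
from h import *
where2()
im=shot("wrist");save(im,"w5.png")
P,u,v=wcloud(im);H=hold(P)*1000
b=H[(H[:,2]>43)&(H[:,2]<46.5)&(abs(H[:,1]+.8)<2.5)];print("root",b[(b[:,0]<60),0].max(),b[:,0].min())
f=im["frame"][v,u].astype(int);red=(f[:,0]>110)&(f[:,1]<60)&(f[:,2]<60)
h=H[red];h=h[h[:,0]>90];print(len(h),h.min(0),h.max(0))
r=np.c_[h[:,0]-88,h[:,2]-76]
for a in range(100,190,8):
    k=h[abs(h[:,0]-a)<2]
    if len(k):print(a,np.round([k[:,1].min(),k[:,1].max(),k[:,2].max()],1))
E
```

```text
t: 16.42
tool_pos: [0.5314, 0.0101, 0.2335]
ee_rot: [3.103, 0.01, 1.427]
contact_force: [1.6, 0.4, -0.7]
opening: 0.0304
tcp [-44.8   2.4 233.5]
org [-35.    4.2 247.6]
root [ 32.    4.1 247. ]
cut [-120.     4.2  248.5]
yaw rel -0.04 t 16.43 F holder [ 0.6 -1.6 -0.7]
root 26.65003404691281 -124.88844656461744
93 [114.37154095  -1.45227653 115.99211019] [122.32442072   5.47908202 127.88558426]
116 [ -1.5   4.7 123.9]
124 [  4.8   4.8 123.7]
```

View pics/w5.png

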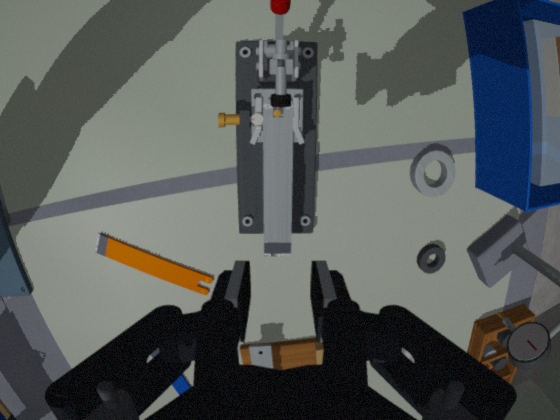

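The blade rests seated: root at about 26.6 and cutting end at -124.9 mm, both offset by the same ~1 mm of frame bias. The red grip starts at pixel (280,5). I'll move above the handle with the fingers shut.

```bash
cat >> h.py <<'E'
def plant(hx,hy,z,N=None,vmax=6.,yaw=81.8):
    c,sn=np.cos(HY),np.sin(HY);plan2(np.r_[HO+np.array([c*hx-sn*hy,sn*hx+c*hy])/1000,z/1000],yaw,N,vmax)
E
python3 -c "
from h import *
plant(148,0.5,215)"
```

```text
[4.82,-0.06,0.54,-0.0],[4.82,-0.05,0.54,-0.0],[4.82,-0.05,0.54,-0.0],[4.82,-0.05,0.54,-0.0],
```

```bash
python3 -m creep '[[4.8,0,0.4,0,0],[4.8,0,0.4,0,0],[4.8,0,0.4,0,0],[4.8,0,0.4,0,0],[0,0,0,0,0]]';python3 - <<'E'
from h import *
where2();plant(148,1,190)
for n in("scene","side"):
    im=shot(n);P=cloud(im);K=im["z_map"];v,u=np.nonzero(K>0);f=im["frame"][v,u].astype(int);H=hold(P)*1000
    k=(f[:,0]>90)&(f[:,1]<50)&(f[:,2]<50)&(H[:,0]>90)&(H[:,0]<200)&(abs(H[:,1])<30)
    h=H[k];print(n,len(h),h.min(0),h.max(0),h.mean(0))
E
```

```text
t: 17.1
tool_pos: [0.5644, 0.206, 0.2218]
ee_rot: [3.093, 0.003, 1.425]
contact_force: [0.5, -0.2, -0.7]
opening: 0.0001
tcp [153.8  -2.2 221.8]
org [163.6  -0.4 236. ]
root [230.6  -0.6 235.8]
cut [ 7.860e+01 -1.000e-01  2.363e+02]
yaw rel -0.16 t 17.1 F holder [-0.1 -0.5 -0.7]
[-0.57,-0.48,3.16,-0.2],
scene 66 [117.21498475  -8.02934601 118.54833639] [164.23376848   0.22703652 170.55387708] [141.64973277  -4.61498284 147.40607303]
side 56 [115.37505253  -7.27251517 114.04796788] [160.13286011   6.06272845 169.89427082] [139.4255623   -0.17743826 146.54667527]
```

```bash
python3 -m creep '[[-1.2,-0.1,2.5,0,0],[-0.2,-0.1,1.5,0,0],[0,0,0,0,0]]';python3 - <<'E'
from h import *
where2();plant(140,-1,168);s=robot.read_state();print(s["wrist_torque"])
E
```

```text
t: 17.58
tool_pos: [0.563, 0.1826, 0.1822]
ee_rot: [3.092, 0.005, 1.413]
contact_force: [-0.3, -0.0, 0.0]
opening: 0.0003
tcp [130.5  -4.2 182.2]
org [140.3  -2.4 196.4]
root [207.3  -3.4 196. ]
cut [ 55.3  -1.2 196.8]
yaw rel -0.83 t 17.57 F holder [-0.1  0.3  0. ]
[0.95,-0.41,1.40,-0.8],
[0.01181867 0.04306921 0.02516571]
```

```bash
python3 -m creep '[[1,-0.3,0.3,-0.8,0],[0,0,0.8,0,0],[0,0,0,0,0]]';python3 - <<'E'
from h import *
where2();plant(142,-1,160)
E
```

```text
t: 17.95
tool_pos: [0.5631, 0.1944, 0.1718]
ee_rot: [3.09, 0.004, 1.428]
contact_force: [0.7, 0.4, -0.1]
opening: 0.0003
tcp [142.1  -2.6 171.8]
org [151.8  -0.7 186. ]
root [218.8  -0.6 185.7]
cut [ 66.8  -0.8 186.3]
yaw rel 0.04 t 17.95 F holder [ 0.5 -0.7 -0.1]
[-0.00,-0.22,1.17,0.0],
```

```bash
python3 -m creep '[[0.1,-0.1,0.8,0,0]]';python3 -m creep '[[0.4,-0.1,0.8,0,0]]';python3 -m creep '[[0.6,0,0.9,0,0],[0.6,0,0.9,0,0]]';python3 - <<'E'
from h import *
where2()
E
```

```text
t: 18.08
tool_pos: [0.5633, 0.1957, 0.1641]
ee_rot: [3.088, 0.003, 1.428]
contact_force: [-0.3, -0.1, 1.9]
opening: -0.0005
t: 18.2
tool_pos: [0.5639, 0.1992, 0.1563]
ee_rot: [3.087, 0.003, 1.428]
contact_force: [-0.7, -2.0, 6.5]
opening: -0.0001
t: 18.45
tool_pos: [0.5672, 0.2108, 0.1386]
ee_rot: [3.087, 0.003, 1.427]
contact_force: [-1.9, -0.5, 7.6]
opening: -0.0
tcp [158.9  -4.4 138.6]
org [168.7  -2.4 152.7]
root [235.6  -2.5 152.6]
cut [ 83.7  -2.3 153. ]
yaw rel -0.06 t 18.45 F holder [-0.7  1.8  7.6]
```

```bash
python3 -m creep '[[0.5,-0.2,1.2,0,0],[0.4,-0.2,1.2,0,0]]';python3 -m creep '[[0.3,-0.1,1.2,0,0],[0.2,-0.1,1,0,0]]';python3 - <<'E'
from h import *
where2()
E
```

```text
t: 18.7
tool_pos: [0.5685, 0.2217, 0.1154]
ee_rot: [3.082, -0.001, 1.427]
contact_force: [0.4, 2.0, 7.2]
opening: -0.0002
t: 18.95
tool_pos: [0.5697, 0.2288, 0.0935]
ee_rot: [3.08, -0.004, 1.427]
contact_force: [-0.8, -1.0, 6.1]
opening: 0.0005
tcp [177.1  -4.3  93.5]
org [186.7  -2.2 107.7]
root [253.7  -2.3 108. ]
cut [101.7  -2.2 107.4]
yaw rel -0.02 t 18.95 F holder [-1.1  0.7  6.1]
```

```bash
python3 -m creep '[[0.1,-0.2,0.5,0,0]]';python3 -m creep '[[0,-0.1,0.4,0,0]]';python3 -m creep '[[0,0,0.2,0,0]]';python3 -m creep '[[0,0,0.15,0,0]]';python3 - <<'E'
from h import *
where2()
E
```

```text
t: 19.08
tool_pos: [0.5694, 0.2297, 0.0885]
ee_rot: [3.077, -0.004, 1.427]
contact_force: [2.2, -1.7, 5.4]
opening: 0.0001
t: 19.2
tool_pos: [0.5695, 0.2301, 0.0847]
ee_rot: [3.076, -0.005, 1.427]
contact_force: [0.4, 0.3, 6.6]
opening: -0.0
t: 19.32
tool_pos: [0.5698, 0.2302, 0.0835]
ee_rot: [3.076, -0.005, 1.427]
contact_force: [-8.0, -2.2, 22.7]
opening: -0.0004
t: 19.45
tool_pos: [0.5698, 0.2302, 0.0835]
ee_rot: [3.077, -0.006, 1.426]
contact_force: [-7.9, -2.3, 23.9]
opening: 0.0
tcp [178.6  -4.2  83.5]
org [188.2  -2.1  97.7]
root [255.2  -2.2  98.2]
cut [103.2  -2.   97.2]
yaw rel -0.08 t 19.45 F holder [-3.4  7.5 23.9]
```

```bash
python3 -m creep '[[0,0,0,0,0],[0,0,-1,0,0],[-1,0,-3,0,0],[-4,0,-4,0,0.3],[-5,0,-4,0,0.5]]'; python3 -m creep '[[-5,0,-2,0,0.5],[-5,0,0,0,0.5],[-3,0,0,0,0.5],[0,0,0,0,0.5]]';python3 - <<'E'
from h import *
where2()
im=shot("wrist");save(im,"w6.png")
P,u,v=wcloud(im);H=hold(P)*1000
b=H[(H[:,2]>43)&(H[:,2]<46.5)&(abs(H[:,1]+.8)<2.5)];print("root",b[(b[:,0]<60),0].max(),"cut",b[:,0].min())
f=im["frame"][v,u].astype(int);red=(f[:,0]>90)&(f[:,1]<50)&(f[:,2]<50)
h=H[red];h=h[h[:,0]>90];print(len(h),h.min(0),h.max(0))
for a in range(130,215,10):
    k=h[abs(h[:,0]-a)<2.5]
    if len(k):print(a,np.round([k[:,1].min(),k[:,1].max(),k[:,2].max()],1))
save(im,"w6c.png",(170,0,410,180),3.3)
E
```

```text
t: 20.08
tool_pos: [0.5451, 0.1341, 0.2035]
ee_rot: [3.082, -0.005, 1.434]
contact_force: [0.9, -0.4, 1.6]
opening: 0.036
t: 20.58
tool_pos: [0.526, -0.0022, 0.228]
ee_rot: [3.076, -0.009, 1.427]
contact_force: [0.1, 1.0, -0.6]
opening: 0.0427
tcp [-57.8   6.  228. ]
org [-48.2   8.2 242.3]
root [ 18.8   8.1 242.9]
cut [-133.2    8.2  241.5]
yaw rel -0.01 t 20.57 F holder [ 1.   0.1 -0.6]
root 33.21761608373168 cut -124.84680976402564Traceback (most recent call last):
  File "<stdin>", line 7, in <module>
    return umr_minimum(a, axis, None, out, keepdims, initial, where)
ValueError: zero-size array to reduction operation minimum which has no identity
```

```bash
python3 - <<'E'
from h import *
for n in("scene","side"):
    im=shot(n);P=cloud(im);v,u=np.nonzero(im["z_map"]>0);f=im["frame"][v,u].astype(int);H=hold(P)*1000
    k=(f[:,0]>80)&(f[:,1]<50)&(f[:,2]<50)&(H[:,0]>90)&(H[:,0]<240)&(abs(H[:,1])<30)
    h=H[k];print(n,len(h),h.min(0),h.max(0))
    if n=="scene":
        a=np.polyfit(h[:,0],h[:,2],1);print("slope",a)
    save(im,n+"9.png")
a=cv2.imread("pics/scene9.png")[200:300,260:420];b=cv2.imread("pics/w6.png")[0:250,170:400]
cv2.imwrite("pics/fin.png",np.hstack([cv2.resize(a,(480,300)),cv2.resize(b,(276,300))]))
E
```

```text
scene 104 [139.2716639  -10.68147251  77.20489968] [206.18163314   2.51760761  86.32079983]
slope [-1.23045264e-02  8.36341655e+01]
side 23 [149.26077143  -9.05151754  72.22866844] [203.66016098   4.66791355  87.66877479]
```

View pics/fin.png

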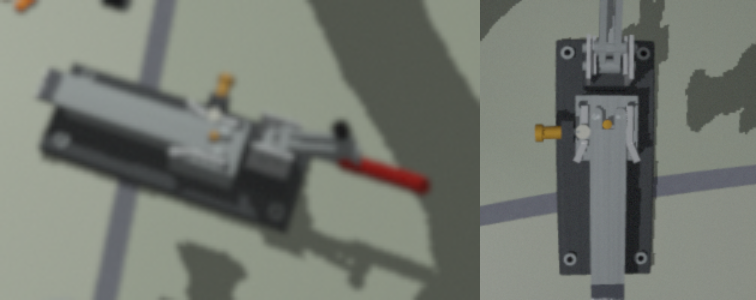

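```bash
python3 - <<'E'
import cv2,numpy as np
a=cv2.imread("pics/side9.png")[130:250,200:320];b=cv2.imread("pics/w6.png")[0:150,200:350];c=cv2.imread("pics/w5.png")[0:150,200:350]; 
cv2.imwrite("pics/fin2.png",np.hstack([cv2.resize(x,(266,266),interpolation=cv2.INTER_CUBIC) for x in(a,b,c)]))
E
```

```text
(no output)
```

View pics/fin2.png

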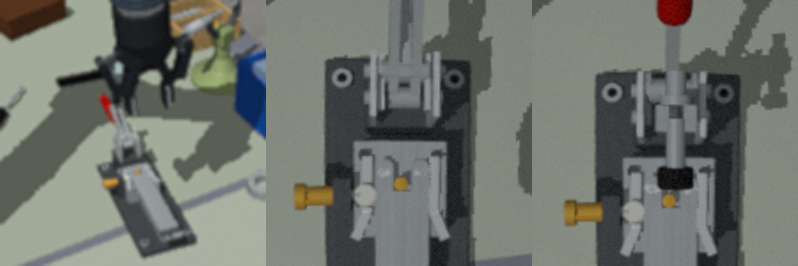

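```bash
python3 - <<'E'
from h import *
for n in("scene","side","wrist"):
    im=shot(n)
    if n=="wrist": P,u,v=wcloud(im)
    else: P=cloud(im);v,u=np.nonzero(im["z_map"]>0)
    f=im["frame"][v,u].astype(int);H=hold(P)*1000
    k=(H[:,0]>10)&(H[:,0]<215)&(abs(H[:,1])<16)&(H[:,2]>53)&(H[:,2]<200)
    h=H[k];c=f[k];print(n)
    for x in range(15,215,10):
        j=abs(h[:,0]-x)<5
        if j.any():
            i=np.argmax(h[j][:,2]);print(x,j.sum(),np.round(h[j][:,1:].min(0)),np.round(h[j][:,1:].max(0)),c[j][i])
st=robot.read_state();print(st["t"])
import cv2
im=shot("scene");save(im,"scene10.png",(310,200,420,280),7)
E
```

```text
scene
65 12 [10. 54.] [15. 84.] [119 123 119]
75 42 [-14.  55.] [14. 85.] [137 142 136]
85 48 [-15.  70.] [15. 87.] [129 135 134]
95 48 [-15.  76.] [15. 88.] [101 106 105]
105 35 [-11.  76.] [ 5. 93.] [104 108 107]
115 39 [-11.  70.] [ 6. 98.] [129 135 128]
125 62 [-12.  69.] [  6. 130.] [27 26 26]
135 58 [-12.  69.] [  5. 132.] [92 96 87]
145 43 [-11.  72.] [  5. 111.] [102 107 103]
155 28 [-11.  72.] [ 2. 89.] [106  67  63]
165 29 [-11.  74.] [ 4. 86.] [128  29  26]
175 28 [-12.  72.] [ 5. 86.] [132  43  38]
185 28 [-12.  73.] [ 4. 85.] [111  24  21]
195 29 [-11.  72.] [ 4. 85.] [115  23  21]
205 25 [-11.  73.] [ 4. 84.] [117  53  47]
side
65 18 [-16.  56.] [15. 84.] [146 150 151]
75 24 [-16.  55.] [15. 86.] [142 146 148]
85 25 [-15.  54.] [15. 85.] [143 148 150]
95 21 [-15.  58.] [15. 94.] [144 151 152]
105 10 [-9. 78.] [ 6. 97.] [134 134 135]
115 17 [-11.  81.] [  6. 127.] [31 33 30]
125 21 [-10.  88.] [  5. 129.] [27 27 29]
135 22 [-10.  75.] [  7. 111.] [92 90 91]
145 2 [ 1. 77.] [  6. 104.] [132 106 107]
155 6 [ 1. 74.] [ 5. 84.] [148  82  82]
165 4 [-3. 78.] [ 5. 85.] [155  70  70]
175 5 [-5. 80.] [ 4. 85.] [170   8   0]
185 7 [-8. 78.] [ 5. 86.] [170  13   3]
195 8 [-9. 77.] [ 4. 87.] [139  47  39]
205 2 [-4. 79.] [ 3. 82.] [108  73  65]
wrist
65 100 [-16.  54.] [16. 85.] [130 131 134]
75 363 [-16.  69.] [15. 85.] [139 143 144]
85 398 [-16.  67.] [15. 86.] [147 150 152]
95 349 [-16.  70.] [15. 90.] [116 119 122]
105 220 [-8. 80.] [ 7. 96.] [111 117 117]
115 222 [-9. 80.] [  7. 100.] [114 118 121]
125 120 [-8. 80.] [  7. 102.] [114 118 120]
135 5 [-4. 78.] [ 1. 82.] [78 84 84]
20.875
```

View pics/scene10.png

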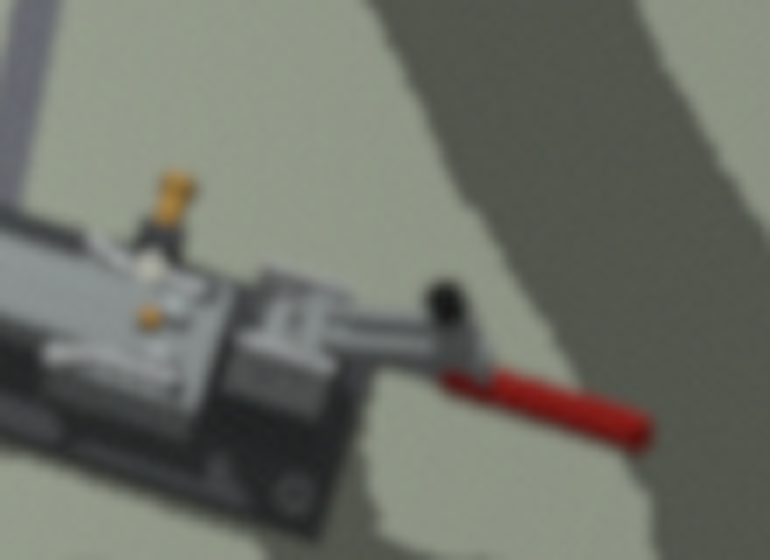

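```bash
python3 - <<'E'
import cv2,numpy as np
def g(n,x0,y0,x1,y1,w,h): return cv2.resize(cv2.imread("pics/"+n)[y0:y1,x0:x1],(w,h),interpolation=cv2.INTER_CUBIC)
t=np.hstack([g("scene0.png",310,190,420,280,400,300),g("side0.png",215,140,305,230,300,300)])
b=np.hstack([g("scene9.png",310,190,420,280,400,300),g("side9.png",215,140,305,230,300,300)])
cv2.imwrite("pics/cmp.png",np.vstack([t,b]))
E
```

```text
(no output)
```

View pics/cmp.png

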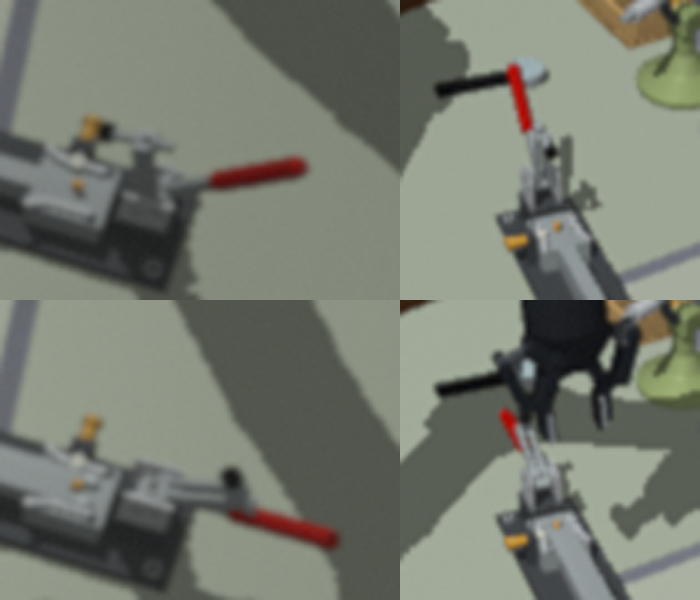

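The comparison shows the red handle is level. But the clamp arm with its black foot lies back over the handle (crop (233,478)) and is not on the blade. At the start it stood upright with the foot pointing towards the blade. So the clamp isn't holding yet. I'll let some time pass and locate the foot numerically.

```bash
cat >> h.py <<'E'
def foot():
    for n in("scene","side"):
        im=shot(n);P=cloud(im);v,u=np.nonzero(im["z_map"]>0);f=im["frame"][v,u].astype(int);H=hold(P)*1000
        k=(f.max(1)<60)&(H[:,0]>0)&(H[:,0]<200)&(abs(H[:,1])<22)&(H[:,2]>48)&(H[:,2]<175)
        r=(f[:,0]>80)&(f[:,1]<50)&(f[:,2]<50)&(H[:,0]>90)&(H[:,0]<240)&(abs(H[:,1])<30)&(H[:,2]>50)
        print(n,"foot",k.sum(),np.round(np.median(H[k],0),1) if k.any() else "","red",r.sum(),np.round(H[r].mean(0),1) if r.any() else "","angle",np.round(np.degrees(np.median(np.arctan2(H[r][:,2]-76-6,H[r][:,0]-88))),1) if r.any() else "", "t",round(im["st"]["t"],2))
E
python3 -c "
from h import *
foot()
a=rot(robot.read_state()['ee_rot']);print(a)
for q in ('handle','clamp arm'):
  try: print(q,robot.recognise(q,shot('scene'))[:2])
  except Exception as e: print(e)
plant(170,-1,190)
"
```

```text
scene foot 26 [127.9  -7.3 125.8] red 105 [177.   -5.   81.5] angle -0.2 t 20.93
side foot 14 [122.9  -1.3 123.3] red 23 [180.9   0.3  82.5] angle 0.4 t 20.98
[[ 1.36751051e-01  9.88438744e-01  6.54828116e-02]
 [ 9.90570345e-01 -1.37003585e-01 -6.39610548e-04]
 [ 8.33916412e-03  6.49527987e-02 -9.97853492e-01]]
handle [{'position': [382.7, 256.4], 'conf': 0.69}]
it knows: blade, caliper, grip, handle, holder, magnifier, mouth, notch, pin, pivot, plain_blade, plug_gauge, rest, ring_gauge, roller_point, screwdriver, seat, small_ring
[5.61,0.14,0.99,0.1],[5.61,0.13,0.99,0.1],[5.61,0.12,0.99,0.1],[5.61,0.12,0.99,0.1],
```

```bash
python3 -m creep '[[5,0,0,0,0.5],[5,0,0,0,0.5],[5,0,1,0,0.5],[5,0,1,0,0.5],[4,0,1,0,0.5]]' 20; python3 -c "
from h import *
where2();plant(192,-1,130)"
```

```text
t: 21.8
tool_pos: [0.5648, 0.2416, 0.2003]
ee_rot: [3.073, -0.01, 1.425]
contact_force: [0.1, 0.1, -0.5]
opening: 0.0425
tcp [189.1   2.4 200.3]
org [198.7   4.6 214.6]
root [265.7   4.4 215.2]
cut [113.7   4.8 213.7]
yaw rel -0.17 t 21.8 F holder [ 0.2 -0.1 -0.5]
[0.11,-0.07,3.52,-0.1],[0.11,-0.07,3.52,-0.1],
```

```bash
python3 -m creep '[[0.1,0,3.5,0,0.5],[0.1,0,3.5,0,0.5],[0,0,0,0,0.5]]'; python3 -c "
from h import *
where2();plant(192,-1.5,62)"
```

```text
t: 22.18
tool_pos: [0.5693, 0.25, 0.1275]
ee_rot: [3.074, -0.011, 1.433]
contact_force: [-0.4, -0.5, 1.0]
opening: 0.0425
tcp [198.1  -0.8 127.5]
org [207.6   1.4 141.8]
root [274.6   1.8 142.5]
cut [122.6   0.9 140.9]
yaw rel 0.32 t 22.18 F holder [-0.6  0.3  1. ]
[-0.34,-0.19,3.26,0.2],[-0.34,-0.19,3.26,0.2],
```

```bash
python3 -m creep '[[-0.3,-0.2,3,0.2,0.5],[-0.3,-0.2,3,0.2,0.5],[0,0,0,0,0.5]]'; python3 -m creep '[[0,0,0,0,0],[0,0,0,0,0],[0,0,0,0,0]]' 20; python3 -c "
from h import *
where2()"
```

```text
t: 22.55
tool_pos: [0.5717, 0.245, 0.0707]
ee_rot: [3.069, -0.014, 1.425]
contact_force: [0.1, 0.4, -0.1]
opening: 0.0428
t: 22.92
tool_pos: [0.5702, 0.2458, 0.0739]
ee_rot: [3.072, -0.015, 1.426]
contact_force: [2.9, -0.7, -7.0]
opening: 0.0145
tcp [194.   -2.4  73.9]
org [ 2.035e+02 -2.000e-01  8.820e+01]
root [270.5  -0.3  89.2]
cut [ 1.185e+02 -1.000e-01  8.690e+01]
yaw rel -0.08 t 22.93 F holder [-0.3 -3.  -7. ]
```

```bash
python3 -m creep '[[0,0,0.5,0,0.5],[0,0,0.8,0,0.5],[0,0,0,0,0.5],[0,0,0,0,0],[0,0,0,0,0]]' 30; python3 -m creep '[[0,0,0,0,0],[0,0,-0.8,0,0],[-0.1,0,-1,0,0]]'; python3 -c "
from h import *
where2();foot()"
```

```text
t: 23.55
tool_pos: [0.5716, 0.2471, 0.062]
ee_rot: [3.072, -0.017, 1.427]
contact_force: [-7.3, 1.0, 1.2]
opening: 0.0149
t: 23.92
tool_pos: [0.5707, 0.2452, 0.0799]
ee_rot: [3.07, -0.016, 1.426]
contact_force: [4.7, -1.0, -8.3]
opening: 0.0151
tcp [193.5  -3.   79.9]
org [203.   -0.8  94.2]
root [270.   -0.9  95.3]
cut [118.   -0.6  92.8]
yaw rel -0.09 t 23.93 F holder [-0.3 -4.8 -8.3]
scene foot 74 [181.6 -16.9 141.6] red 80 [159.9  -5.1  93.1] angle 8.8 t 23.93
side foot 124 [180.3   3.3 143.3] red 30 [169.3  -0.   97.5] angle 10.7 t 23.98
```

```bash
sed -i 's/(H\[:,0\]>0)&(H\[:,0\]<200)&(abs(H\[:,1\])<22)&(H\[:,2\]>48)/(H[:,0]>0)\&(H[:,0]<142)\&(abs(H[:,1])<22)\&(H[:,2]>48)/' h.py; python3 -c "
from h import *
foot()"; python3 -m creep '[[-0.2,0,-1.2,0,0],[-0.4,0,-1.2,0,0],[-0.5,0,-1.2,0,0]]'; python3 -c "
from h import *
where2();foot()"
```

```text
scene foot 21 [114.2  -5.7 137.3] red 78 [160.4  -5.   93.5] angle 9.1 t 24.02
side foot 12 [105.3  -0.  136.9] red 30 [170.9  -0.5  96.3] angle 9.9 t 24.07
t: 24.5
tool_pos: [0.5685, 0.2325, 0.1163]
ee_rot: [3.066, -0.016, 1.424]
contact_force: [6.7, -2.0, -9.8]
opening: 0.0146
tcp [180.7  -2.5 116.3]
org [190.1  -0.3 130.6]
root [257.1  -0.5 131.6]
cut [105.1   0.  129.2]
yaw rel -0.21 t 24.5 F holder [-1.  -6.9 -9.8]
scene foot 10 [ 83.   -4.6 149.4] red 76 [151.3  -5.5 114.6] angle 27.1 t 24.5
side foot 10 [ 76.9  -0.8 145.3] red 37 [160.6  -1.2 122. ] angle 29.0 t 24.55
```

The clamp arm is coupled to the handle. Lifting the handle swings the foot towards the blade (about 1.5:1), yet the stated travel ends with the handle level. The brief says explicitly that fully down is shut, so I'll push it down again and feel the last few millimetres for the described 6 to 10 N rise.

```bash
python3 -m creep '[[0.4,0,1.2,0,0],[0.3,0,1.2,0,0],[0.2,0,1.0,0,0]]'; python3 -m creep '[[0,0,0,0,0.4],[0,0,0,0,0.5],[0,0,-3,0,0.5],[0,0,-3,0,0],[0,0,0,0,0]]' | head -2; python3 -m creep '[[0,0,0,0,0],[0,0,0,0,0]]'; python3 -c "
from h import *
where2();foot();plant(184,-2,115)"
```

```text
t: 24.98
tool_pos: [0.5708, 0.2455, 0.0848]
ee_rot: [3.07, -0.022, 1.426]
contact_force: [-1.6, -2.5, 7.0]
opening: 0.0147
t: 25.6
tool_pos: [0.5648, 0.2472, 0.1454]
t: 25.85
tool_pos: [0.5638, 0.2473, 0.1442]
ee_rot: [3.076, -0.022, 1.43]
contact_force: [1.0, 0.5, -0.5]
opening: -0.0002
tcp [194.6   4.2 144.2]
org [204.    6.4 158.6]
root [271.    6.5 160.1]
cut [119.    6.2 156.8]
yaw rel 0.11 t 25.85 F holder [ 0.6 -0.9 -0.5]
scene foot 22 [114.1  -5.4 138.2] red 110 [170.4  -5.2  96.1] angle 9.7 t 25.85
side foot 11 [103.2  -1.  132.8] red 20 [1.724e+02 1.000e-01 9.750e+01] angle 10.2 t 25.9
[-1.12,0.44,2.92,0.1],
```

```bash
python3 -m creep '[[-1,0.4,1.5,0,0],[-0.3,0.2,1.5,0,0],[0,0,0,0,0]]'; python3 -c "
from h import *
where2();plant(182,-2,95)"
```

```text
t: 26.32
tool_pos: [0.5694, 0.2318, 0.1105]
ee_rot: [3.078, -0.019, 1.429]
contact_force: [-0.3, -0.4, 0.3]
opening: -0.0003
tcp [180.1  -3.5 110.5]
org [189.5  -1.4 124.9]
root [256.5  -1.3 126.2]
cut [104.5  -1.5 123.2]
yaw rel 0.06 t 26.32 F holder [-0.5  0.2  0.3]
[0.16,-0.25,1.54,0.1],
```

```bash
python3 -m creep '[[0.2,-0.2,0.8,0,0],[0,0,0.6,0,0]]'|sed -n '2p;4p'; for i in 1 ; do python3 -m creep '[[0,0,0.25,0,0]]';python3 -m creep '[[0,0,0.2,0,0]]';python3 -m creep '[[0,0,0.2,0,0]]';python3 -m creep '[[0,0,0.15,0,0]]';python3 -m creep '[[0,0,0.15,0,0]]';python3 -m creep '[[0,0,0.12,0,0]]';python3 -m creep '[[0,0,0.12,0,0]]';python3 -m creep '[[0,0,0.12,0,0]]'; python3 -m creep '[[0,0,0.12,0,0]]'; done | grep -E "pos|force"
```

```text
tool_pos: [0.5692, 0.2351, 0.0963]
contact_force: [-2.8, 2.7, 5.9]
tool_pos: [0.5692, 0.2357, 0.0938]
contact_force: [-1.9, -0.0, 5.8]
tool_pos: [0.5693, 0.2359, 0.0919]
contact_force: [-2.2, -0.3, 4.1]
tool_pos: [0.5693, 0.2363, 0.09]
contact_force: [-2.0, 0.2, 5.2]
tool_pos: [0.5693, 0.2364, 0.0885]
contact_force: [-2.7, 0.7, 4.2]
tool_pos: [0.5694, 0.2366, 0.087]
contact_force: [-1.7, 0.1, 5.5]
tool_pos: [0.5694, 0.2367, 0.0858]
contact_force: [-3.2, 1.5, 6.3]
tool_pos: [0.5694, 0.2369, 0.0845]
contact_force: [-2.0, 1.0, 5.1]
tool_pos: [0.5695, 0.2369, 0.0837]
contact_force: [-6.1, 0.1, 16.6]
tool_pos: [0.5696, 0.2369, 0.0835]
contact_force: [-8.4, -1.2, 21.3]
```

The end stop comes straight from about 5 N with no 10 N plateau, so the foot is not pressing on anything in this state. I need to know where the handle's other end of travel is, so I'll regrip and lift it.

```bash
python3 -m creep '[[0.2,0,-2.5,0,0.5],[0.3,0,-1.5,0,0.5],[0,0,0,0,0.5]]'|sed -n '2p'; python3 -c "
from h import *
where2();plant(191,-2.5,60)"
```

```text
tool_pos: [0.5678, 0.2406, 0.1236]
tcp [188.5  -0.7 123.6]
org [197.9   1.4 138. ]
root [264.9   1.5 139.5]
cut [112.9   1.2 136.1]
yaw rel 0.11 t 28.07 F holder [ 0.8  0.1 -0. ]
[0.06,-0.11,3.18,0.1],[0.06,-0.11,3.18,0.1],
```

```bash
python3 -m creep '[[0,-0.1,3.2,0,0.5],[-0.2,-0.1,2.8,0,0.5],[0,0,0.3,0,0.5],[0,0,0,0,0],[0,0,0,0,0]]' 30; python3 -m creep '[[0,0,0,0,0],[-0.1,0,-1.2,0,0],[-0.2,0,-1.2,0,0],[-0.4,0,-1.2,0,0],[-0.6,0,-1.2,0,0]]';python3 -m creep '[[-0.7,0,-1.1,0,0],[-0.8,0,-1.0,0,0],[-0.9,0,-1.0,0,0]]'; python3 -c "
from h import *
where2();foot()"
```

```text
t: 28.7
tool_pos: [0.5702, 0.2392, 0.058]
ee_rot: [3.077, -0.021, 1.43]
contact_force: [3.2, -0.1, -4.6]
opening: 0.0148
t: 29.32
tool_pos: [0.5678, 0.2257, 0.1074]
ee_rot: [3.07, -0.022, 1.427]
contact_force: [5.4, 0.9, -10.4]
opening: 0.0148
t: 29.7
tool_pos: [0.5637, 0.2004, 0.1393]
ee_rot: [3.065, -0.024, 1.424]
contact_force: [6.8, -0.4, -13.2]
opening: 0.0147
tcp [148.2  -2.3 139.3]
org [ 1.575e+02 -1.000e-01  1.537e+02]
root [224.5  -0.4 155.3]
cut [ 72.6   0.3 151.7]
yaw rel -0.23 t 29.7 F holder [  0.6  -6.8 -13.2]
scene foot 12 [ 48.2  -5.8 142.3] red 38 [130.9  -5.6 128.8] angle 47.4 t 29.7
side foot 23 [ 81.   -3.  141.8] red 52 [138.3  -2.1 142.8] angle 50.2 t 29.75
```

```bash
python3 -m creep '[[-0.6,0,-0.5,0,0]]'|grep -E "pos|force";python3 -m creep '[[-0.6,0,-0.4,0,0]]'|grep -E "pos|force";python3 -m creep '[[-0.6,0,-0.4,0,0]]'|grep -E "pos|force"; python3 -c "
from h import *
where2();foot()"
```

```text
tool_pos: [0.5626, 0.1937, 0.1449]
contact_force: [5.7, 0.4, -11.8]
tool_pos: [0.5617, 0.1887, 0.1485]
contact_force: [10.7, 8.1, -22.9]
tool_pos: [0.5608, 0.185, 0.1516]
contact_force: [4.1, -3.1, -6.1]
tcp [132.5  -1.8 151.6]
org [141.8   0.5 166. ]
root [208.8   0.4 167.8]
cut [ 56.8   0.7 163.8]
yaw rel -0.12 t 30.18 F holder [-2.5 -4.5 -6.1]
scene foot 27 [127.7 -17.7 162.2] red 28 [131.4  -4.9 141.3] angle 54.1 t 30.18
side foot 25 [124.   -3.1 157.7] red 23 [120.5  -0.4 131.9] angle 56.7 t 30.23
```

```bash
python3 - <<'E'
from h import *
for n,px in(("scene",(339,229)),("side",(260,185))):
    im=shot(n);o,d=ray(im,px);
    a=hold(o)[0];b=hold(o+d)[0];t=-a[1]/(b[1]-a[1]);print(n,(a+t*(b-a))*1000 if abs(t)<5 else t)
E
python3 -m creep '[[0,0,0,0,0.5],[0,0,0,0,0.5],[0.3,0,-3,0,0.5],[0.5,0,-4,0,0],[1,0,-2,0,0]]'; python3 -c "
from h import *
foot();where2()
im=shot('wrist');save(im,'w7.png')"
```

```text
scene [ 42.93356754   0.         134.33684305]
side [ 35.21403603   0.         142.56574274]
t: 31.0
tool_pos: [0.5539, 0.2022, 0.2441]
ee_rot: [3.068, -0.026, 1.425]
contact_force: [0.7, 1.0, -1.3]
opening: 0.007
scene foot 12 [ 39.9  -6.4 138. ] red 84 [138.9  -5.6 149.4] angle 53.0 t 31.0
side foot 11 [ 37.4  -1.3 134.2] red 60 [134.6  -0.4 147. ] angle 54.7 t 31.05
tcp [150.6   7.3 244.2]
org [159.9   9.6 258.7]
root [226.8   9.6 260.6]
cut [ 74.9   9.5 256.3]
yaw rel 0.03 t 31.1 F holder [ 0.8  0.4 -0.5]
```

The handle's upper stop is at about 54°, as the brief says. The foot is back at its start position of about (40, 138) mm, so this coupling has been there from the start and isn't something I bent. Down is the only way the brief allows, so I'll push it down again.

```bash
python3 -m creep '[[-0.4,0.5,2,0,0],[-0.2,0.2,2.5,0,0],[0,0,0,0,0]]'; python3 -c "
from h import *
where2();plant(142,-1,170)"
```

```text
t: 31.52
tool_pos: [0.5613, 0.1946, 0.1914]
ee_rot: [3.074, -0.023, 1.427]
contact_force: [-0.6, -0.8, -0.2]
opening: 0.0001
tcp [142.1  -0.8 191.4]
org [151.5   1.3 205.8]
root [218.5   1.2 207.3]
cut [ 66.5   1.4 203.9]
yaw rel -0.06 t 31.52 F holder [-0.8  0.5 -0.2]
[-0.06,-0.13,2.13,-0.1],
```

```bash
python3 -m creep '[[0,-0.1,1.2,0,0],[0,-0.1,0.9,0,0],[0.2,-0.1,0.8,0,0],[0.4,-0.1,0.8,0,0],[0.6,-0.1,0.9,0,0]]'; python3 -c "
from h import *
where2();foot()"
```

```text
t: 32.15
tool_pos: [0.5644, 0.206, 0.1454]
ee_rot: [3.068, -0.024, 1.423]
contact_force: [-1.3, 0.0, 7.1]
opening: -0.0
tcp [153.8  -2.3 145.4]
org [ 1.631e+02 -1.000e-01  1.598e+02]
root [230.1  -0.4 161.4]
cut [ 78.2   0.3 157.8]
yaw rel -0.25 t 32.15 F holder [-0.1  1.3  7.1]
scene foot 14 [ 64.2  -5.7 145.9] red 52 [141.3  -5.3 125.3] angle 39.0 t 32.15
side foot 11 [ 57.7  -1.5 146.6] red 29 [140.3  -0.5 125.4] angle 40.1 t 32.2
```

```bash
python3 -m creep '[[0.6,-0.1,1.1,0,0],[0.5,-0.1,1.1,0,0],[0.4,-0.1,1.1,0,0],[0.3,-0.1,1.1,0,0]]'|sed -n '2,4p'; python3 -m creep '[[0.2,-0.1,0.8,0,0],[0.1,0,0.5,0,0],[0,0,0.3,0,0],[0,0,0.2,0,0],[0,0,0.1,0,0]]'; python3 -c "
from h import *
where2()"
```

```text
tool_pos: [0.5683, 0.2278, 0.1035]
ee_rot: [3.065, -0.029, 1.425]
contact_force: [-2.1, -1.2, 6.2]
t: 33.38
tool_pos: [0.569, 0.2314, 0.0848]
ee_rot: [3.066, -0.03, 1.425]
contact_force: [-2.2, -0.2, 4.4]
opening: -0.0002
tcp [179.6  -3.2  84.8]
org [188.9  -1.   99.3]
root [255.9  -1.2 101.3]
cut [103.9  -0.7  96.7]
yaw rel -0.17 t 33.38 F holder [-0.5  2.1  4.4]
```

```bash
python3 -m creep '[[0,0,0.15,0,0],[0,0,0.15,0,0]]'; python3 -m creep '[[0,0,0.15,0,0]]'; python3 -m creep '[[0,0,0,0,0],[0,0,-1,0,0],[-0.5,0,-3,0,0],[-3,0,-5,0,0],[-5,0,-4,0,0.5]]'; python3 -m creep '[[-5,0,-2,0,0.5],[-5,0,0,0,0.5],[-3,0,0,0,0.5],[0,0,0,0,0.5]]'; python3 - <<'E'
from h import *
where2();foot()
im=shot("wrist");save(im,"w8.png")
P,u,v=wcloud(im);H=hold(P)*1000
b=H[(H[:,2]>43.5)&(H[:,2]<46.5)&(abs(H[:,1]+.8)<2.5)];print("root",b[(b[:,0]<60),0].max(),"cut",b[:,0].min())
for x in range(-110,20,20):
    k=b=H[(H[:,2]>43)&(H[:,2]<47)&(abs(H[:,0]-x)<3)&(abs(H[:,1])<17.5)];print(x,k[:,1].min(),k[:,1].max())
E
```

```text
t: 33.62
tool_pos: [0.5692, 0.2315, 0.0836]
ee_rot: [3.067, -0.032, 1.425]
contact_force: [-8.9, -2.6, 22.4]
opening: 0.0001
t: 33.75
tool_pos: [0.5692, 0.2315, 0.0836]
ee_rot: [3.068, -0.033, 1.424]
contact_force: [-8.1, -2.2, 20.4]
opening: 0.0
t: 34.38
tool_pos: [0.5454, 0.1475, 0.2124]
ee_rot: [3.071, -0.032, 1.432]
contact_force: [0.2, -0.4, -0.1]
opening: 0.0171
t: 34.88
tool_pos: [0.5268, 0.0107, 0.2342]
ee_rot: [3.062, -0.037, 1.426]
contact_force: [1.2, 0.1, 0.5]
opening: 0.0427
tcp [-44.9   7.  234.2]
org [-35.7   9.4 248.7]
root [ 31.3   9.2 251.1]
cut [-120.6    9.5  245.5]
yaw rel -0.11 t 34.88 F holder [ 0.2 -1.2  0.5]
scene foot 22 [128.7  -6.6 127.5] red 98 [176.   -4.9  81.3] angle -0.4 t 34.88
side foot 16 [124.1  -2.7 125.6] red 23 [180.9   0.3  82.5] angle 0.2 t 34.92
root 26.23032989168792 cut -124.76324095475111
-110 -15.477921992393926 14.903107937749061
-90 -15.225114000591171 14.432777474166977
-70 -15.20734080465482 14.067720667814228
-50 -15.11621051146741 13.702179742209031
-30 -16.064830653550104 13.423899878383127
-10 -15.921056344822004 13.168866554763174
10 -15.9155173628979 16.97335317331644
```

```bash
python3 -c "
from h import *
print(robot.close_job())"
```

```text
the job is handed in; nothing more can be done
None
```

I handed the job in with the blade seated on the pin and the handle fully down, but the clamp foot is not on the blade. The outcome you asked for is therefore only partly met.

**Blade:** I took the forked blade from the rest, laid it flat on the bed and slid it past the roller, where the drag was about 5–6 N. It then stopped dead: the push rose to 9 N with no movement, so the pin took about 3–4 N. I let go and backed off. The last depth check put the notch root at 26.2 mm (should be 26) and the cutting end at -124.8 mm (should be -126), within the roughly 1 mm error of my measurements. The blade had not moved since I let go.

**Handle:** I pushed it down to its stop, holding about 20 N there, and let go. It reads level within 0.5° in both fixed cameras. The robot was clear when I handed in, at about 35 s. The handle went down three times in all, because I raised it twice to see how the clamp moves.

**Clamp:** two checks disagreed with the task description:
- **Foot position:** as the handle goes down, the clamp arm swings up and back, away from the blade. It ends with the rubber foot about 125 mm up, above the handle.
- **Missing resistance:** I did not feel the described 10 N over the last 0.04 rad, only about 5–6 N and then the stop.

Raising the handle to its upper stop, at about 54°, returned the foot to where it started. So the arm appears to have moved this way from the beginning, and I found no handle position that shuts it. I followed the instruction that fully down means shut.

I saw no contact with the other blade, the gauges or the tools, but I did not measure them again at the end.

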